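# Find the heavy side of a sanding wheel on the balancing stand

### The arm

A 6-joint arm with a two-finger parallel gripper is mounted at the origin on the work surface. World frame = base frame: x ahead of the robot, y to its left, z up, the work surface at z = 0. Lengths are in mm, angles in rad, forces in N, time in s.
With the tool pointing down it reaches from about 275 to 1000 mm from the base axis. Payload 8.4 kg.
Tool frame: the origin (TCP) lies between the finger pads; the fingertips stand 22 mm ahead of it and the grasp point (between the pads) lies 3 mm ahead of it (r.nose_length is the z of the fingertips in the tool frame, in mm); z points along the fingers, y is the line along which they close (so a half turn about z gives the same grasp; the last joint's range is limited). The gripper opens to 85 mm and grips with 20 to 120 N. Pads are 22 mm wide; open, the fingers measure 114 mm over their backs; the gripper's body (76 mm by 85 mm) begins 54 mm behind the grasp point. The pads swing forward as they close: fully open they stand 13 mm farther back than shut.
Start: joints at [1.213, 0.353, 1.633, -0, 1.155, -0.002], TCP at [217.711, 585.858, 253.281] pointing down, gripper open.
Joint ranges: [-2.63, 2.63], [-0.92, 2.1], [0.06, 2.66], [-1.3, 4.44], [0, 2.69], [-3.02, 3.02]. Speed limits (rad/s): [2.22, 2.22, 2.79, 3.14, 3.14, 3.14].

### API

Orientations are given as [roll, pitch, yaw] about the fixed x, y, z axes, in that order (R = Rz(yaw) Ry(pitch) Rx(roll)).
In Python, from rig import r, cams gives the robot as it stands.
- The arm moves only by the shell command python3 -m handwheel 'ROWS' [FORCE]. ROWS is rows parted by semicolons, their numbers by spaces, 1 to 5 of them, each of 7 numbers: a rotation vector rx, ry, rz in rad, then dx, dy, dz in mm, then the opening from 0.0 (shut) to 1.0 (fully open); each row shifts and turns the commanded pose from where the row before left it, along the tool's axes as they then stand; what a row does not reach is not made up. A row lasts 1/12 s, in which the tool goes at most 41.7 mm and 0.125 rad, less where a joint would pass 70% of its speed; a pose out of reach is approached as far as the arm can. The fingers move at their own pace and stop on an object; FORCE is the grip in N (left out, the last holds). Time passes only in rows, so rows that do not move let the fingers close. It prints the time, the measured TCP pose, the force, the opening and the grip force at its end.
- r.sense(): the state, without advancing time (a new reading comes with each control period).
- cams.grab_frame(name): name is "scene" or "top" or "wrist"; returns the picture (420x560x3 uint8, red, green, blue); there is no depth.
- cams.camera_params(name): a dict with "fx", "fy", "cx", "cy" (pixels), "rvec" (rotation vector, rad) and "tvec" (3), from world to camera coordinates, as OpenCV has them. Camera axes: x right, y down, z forward; pixel columns grow to the right and rows downward; lengths in mm; the calibration is good to about 2 mm. The wrist camera is an equidistant fisheye: a pixel r from the principal point sees the ray r / f radians off the axis. A picture is of the moment at which its call begins: read the wrist's pose just before it. camera_params takes no time and is no camera call; for the wrist camera it gives the pose at the moment of the call.
- r.sign_off(): hands the job in; it is judged then, once.
The state is a dict: "clock": time; "qpos": joint angles; "qvel": joint speeds; "joint_efforts": joint torques, N m; "eef_pos": TCP position; "tcp_rot": TCP orientation; "contact_force": force on the tool from outside, world axes, zero at the start; "wrist_torque": the same for the moment, N m; "opening": opening from 0.0 (shut) to 1.0 (fully open); "grasp_force": force on a finger pad.
Only numpy, scipy, OpenCV 4.12 (cv2) and the standard library are available. Lean on these libraries where they do the work, as an engineer would, in place of code of your own. Each camera call takes 0.05 s, during which the arm holds its last target. There are 200 camera calls.

### The job

Lower the sanding wheel over the two pins of the inclined faceplate on the balancing stand until it rests flush. Then turn it there by its orange grip block, well over a quarter turn away from where you seated it, to feel which side is heavy. Finish still gripping the block, the wheel flush and still, with its heavy side straight down the slope so it can be marked; leave everything else on the bench where it is.

Things in the scene. Friction and masses are not known exactly. Their poses are not given: they have to be found in the camera images.
- wheel: Sanding wheel, about 0.8 kg, flat on the bench at the start: brown ring 160 mm across, 24 thick, around an aluminium hub plate 22 thick. Two 12 mm holes go right through the plate at x = +30 and -30. 0.5 kg of lead is hidden inside at 61 mm radius, on a side that differs each time and cannot be seen. Origin: centre of the underside, z up to the block side.
- block (a point): Point on the wheel's axis, 49 mm above its underside, in the orange grip block on the wheel's centre, axes as the wheel's. The block is 40 mm along x (the line of the holes), 26 along y, from 22 to 68 mm above the underside: grip it across the 26 mm, at this point; the ring's top is 25 mm below it.
- face (a point): Centre of the front of the dark faceplate, 112 mm across. Does not turn with it: z points out along the spindle axis, 40 degrees from vertical, leaning to the robot's side (stand yaw within 0.4 rad); x points straight up the slope, so -x is the lowest side. Wheel flush: its origin is here, z axes agree. The blue stand is bolted down, the face centre 150 mm above the bench.
- spindle (a joint): Angle (rad) of the faceplate about face z; at 0 its two pins lie on face x. Turns endlessly. Seal drag 0.09 N m either way; the hidden lead pulls with up to 0.19 N m about this axis (0 when lowest or highest). In a still grip the block pulls the way the lead wants to sink; let go, the wheel swings and stops anywhere within 28 degrees of heavy side down (or stays, if as near to highest).
- pin (a point): Tip of one of the two brass pins of the faceplate, 10 mm thick, chamfered, standing 16 mm out of the face, 30 mm from the axis, in direction spindle from face x; the other is across the axis. Turns with the faceplate. Either hole fits either pin.
- insoles: Bystander, not to be disturbed: stack of four tan insoles, 240 x 88 x 22 mm. Origin: on its underside.
- insole_pair: Bystander, not to be disturbed: pair of tan insoles lying on one another, 240 x 88 x 10 mm. Origin: on its underside.
- brush: Bystander, not to be disturbed: flat brush with a handle, about 200 mm long, lying on the bench. Origin: on its underside.
- scraper: Bystander, not to be disturbed: scraper with a wooden handle, 200 mm long, lying on the bench. Origin: on its underside.
- sandblock: Bystander, not to be disturbed: cork sanding block, 70 x 45 x 26 mm. Origin: on its underside.
- solvent: Bystander, not to be disturbed: white bottle with a red cap, 60 mm across, 170 high. Origin: on its underside.
- gluejar: Bystander, not to be disturbed: amber glue jar, 80 mm across, 80 high. Origin: on its underside.
There are look-alikes about, which are no part of the job. Several things have the shape of the wheel; the one meant has the colours described above.

How it is judged:
By the outcome, as a careful person would: the job done as asked, in the order asked, and still so for the second after the job is handed in, while the arm keeps its last pose, push and grip.
It also fails if it takes over 72 s, if anything falls off the work surface, if the arm or the gripper's body presses on something with over 40 N, if the wrist force passes 120 N, or if a joint passes its speed limit or range.

## Working session

There is one attempt and no reset: what is moved stays moved. The work goes in short steps, Python scripts to look and compute and a shell command to move; the robot and the scene stay as the last step left them, time stands still between calls to the robot, and variables do not carry over. Pictures are saved under pics/ and viewed, at most 10 in all, crops included, and the job is handed in when it is done.

```bash
ls; mkdir -p pics; python3 - <<'E'
from rig import r,cams
import cv2
s=r.sense();print(s)
for n in("scene","top","wrist"):
    print(n,cams.camera_params(n)); im=cams.grab_frame(n); cv2.imwrite(f"pics/{n}0.png",im[:,:,::-1])
E
```

```text
pics
{'clock': 0.0, 'qpos': array([ 1.21259721e+00,  3.53648050e-01,  1.63414157e+00, -4.85135356e-06,
        1.15521459e+00, -2.39244267e-03]), 'qvel': array([ 7.72562243e-05, -4.01142364e-04, -1.39218538e-03,  9.45423260e-04,
       -6.95575247e-04, -2.51483985e-04]), 'joint_efforts': array([-7.72493004e-04, -6.05252910e+01, -3.42072701e+01,  2.94650499e-05,
        9.17526602e-03, -4.25556976e-06]), 'eef_pos': array([217.55418116, 585.42905632, 252.55854825]), 'tcp_rot': array([-3.14018110e+00,  1.05858378e-06,  2.78578794e+00]), 'contact_force': array([ 0.48857641, -0.38400832,  0.03583256]), 'wrist_torque': array([-0.01236086,  0.00562123,  0.0033598 ]), 'grasp_force': 0.0, 'opening': 1.0008788446531263}
scene {'fx': 487.1287601523925, 'fy': 487.1287601523925, 'cx': 274.9316010835904, 'cy': 203.38307219792256, 'rvec': array([ 2.12571703,  1.30770253, -0.46331633]), 'tvec': array([-238.87350557, -302.64341462, 1910.83065512])}
top {'fx': 399.2002211148001, 'fy': 399.2002211148001, 'cx': 275.921163879646, 'cy': 199.07944503735658, 'rvec': array([ 2.16257236, -2.22617721,  0.05124393]), 'tvec': array([  21.3815992 ,  572.65218105, 1201.89204207])}
wrist {'fx': 325.19226210127806, 'fy': 325.19226210127806, 'cx': 277.85842668965785, 'cy': 209.1815221377673, 'rvec': array([-2.34771758, -1.63135991, -0.27106038]), 'tvec': array([-625.09512989,  -40.77413143,  381.16288394])}
```

View pics/scene0.png

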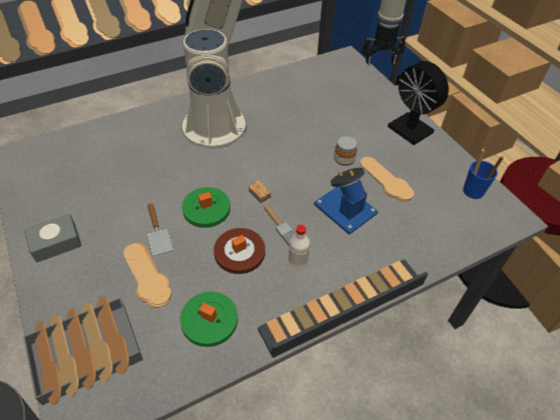

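View pics/top0.png

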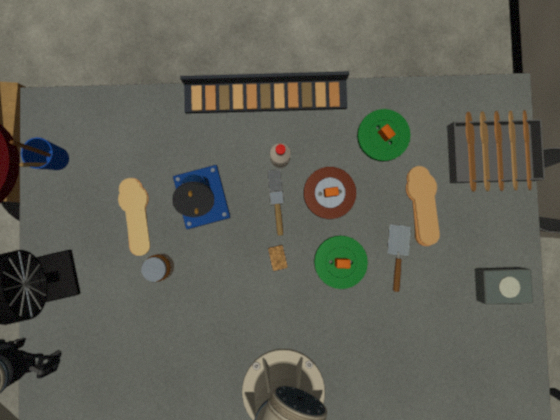

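View pics/wrist0.png

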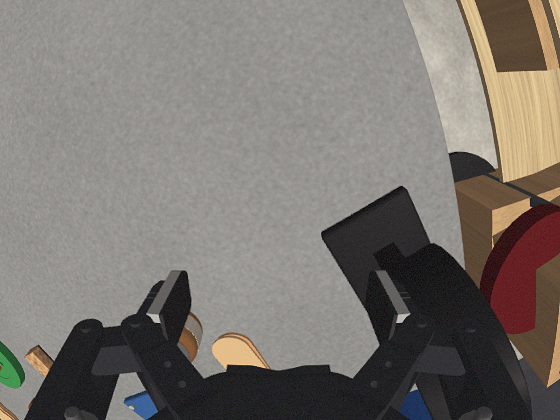

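Scene/top candidates: the brown wheel with aluminium hub is at top (330,192) / scene (240,250). The green look-alikes are at top (384,135) and (342,263), scene (209,318) and (207,207). The black fan is at top (25,285). I choose the brown one. The stand is at top (195,198) / scene (348,185). I'll check both with close crops.

```bash
cat > h.py <<'E'
import numpy as np, cv2
from rig import r,cams
from scipy.spatial.transform import Rotation as Ro
def ext(p): return cv2.Rodrigues(np.array(p["rvec"]))[0],np.array(p["tvec"])
def ray(p,uv,fish=False):
    R,t=ext(p); x=(uv[0]-p["cx"])/p["fx"]; y=(uv[1]-p["cy"])/p["fy"]
    if fish:
        a=np.hypot(x,y); k=np.sin(a)/max(a,1e-9); d=np.array([x*k,y*k,np.cos(a)])
    else: d=np.array([x,y,1.])
    d=R.T@d; return -R.T@t, d/np.linalg.norm(d)
def onz(p,uv,z,f=False):
    c,d=ray(p,uv,f); return c+d*(z-c[2])/d[2]
def tri(*rs):
    A=sum(np.eye(3)-np.outer(d,d) for c,d in rs); b=sum((np.eye(3)-np.outer(d,d))@c for c,d in rs)
    X=np.linalg.solve(A,b); return X,[round(float(np.linalg.norm((np.eye(3)-np.outer(d,d))@(X-c))),1) for c,d in rs]
def proj(p,X,fish=False):
    R,t=ext(p); c=R@np.array(X)+t
    if fish:
        a=np.arctan2(np.hypot(c[0],c[1]),c[2]); q=c[:2]/np.hypot(c[0],c[1])*a
    else: q=c[:2]/c[2]
    return np.array([p["fx"]*q[0]+p["cx"],p["fy"]*q[1]+p["cy"]])
E
python3 - <<'E'
from h import *
T=cv2.imread("pics/top0.png");S=cv2.imread("pics/scene0.png")
def crop(I,x,y,w,h,k=5):return cv2.resize(I[y:y+h,x:x+w],None,fx=k,fy=k,interpolation=cv2.INTER_CUBIC)
a=np.vstack([np.hstack([crop(T,295,155,75,60),crop(T,165,160,75,60)]),np.hstack([crop(S,205,220,75,60),crop(S,312,155,75,60)])])
cv2.imwrite("pics/c1.png",a)
pt,ps=cams.camera_params("top"),cams.camera_params("scene")
for n,I,p,c in(("top",T,pt,(330,192)),("scene",S,ps,(240,250))):
    h=cv2.cvtColor(I,cv2.COLOR_BGR2HSV)
    H,Sa,V=[h[...,i].astype(int) for i in range(3)]
    yy,xx=np.mgrid[:420,:560]; near=np.hypot(xx-c[0],yy-c[1])<34
    m=((((H<12)|(H>172))&(Sa>90)&(V<140))&near).astype(np.uint8)
    cs,_=cv2.findContours(m,cv2.RETR_EXTERNAL,cv2.CHAIN_APPROX_NONE); k=max(cs,key=cv2.contourArea)
    e=cv2.fitEllipse(cv2.convexHull(k)); print(n,"ring",e)
    o=((H<14)&(Sa>170)&(V>150)&near).astype(np.uint8); mo=cv2.moments(o,True);oc=(mo["m10"]/mo["m00"],mo["m01"]/mo["m00"])
    cs,_=cv2.findContours(o,cv2.RETR_EXTERNAL,cv2.CHAIN_APPROX_NONE); print("orange",oc,cv2.minAreaRect(max(cs,key=cv2.contourArea)),mo["m00"])
    print(onz(p,e[0],12),onz(p,oc,60))
    globals()["e"+n]=e[0];globals()["o"+n]=oc
print(tri(ray(pt,etop),ray(ps,escene)),tri(ray(pt,otop),ray(ps,oscene)))
E
```

```text
top ring ((329.47674560546875, 192.38540649414062), (51.942474365234375, 52.12797546386719), 93.42385864257812)
orange (331.4597701149425, 191.3448275862069) ((331.5, 191.5), (7.0, 11.0), 90.0) 87.0
[ 588.84818554 -159.2640427    12.        ] [ 588.71786479 -158.83244933   60.        ]
scene ring ((239.12074279785156, 250.3368682861328), (45.310279846191406, 51.22403335571289), 84.35906982421875)
orange (238.2987012987013, 239.92207792207793) ((238.20004272460938, 239.9000244140625), (6.260990142822266, 12.074767112731934), 63.43495178222656) 77.0
[ 589.54522081 -158.62470067   12.        ] [ 584.68337288 -156.92790312   60.        ]
(array([ 589.0766358 , -158.91603213,   11.63922404]), [0.4, 0.4]) (array([ 588.32545399, -158.20437133,   65.25829169]), [0.1, 0.1])
```

View pics/c1.png

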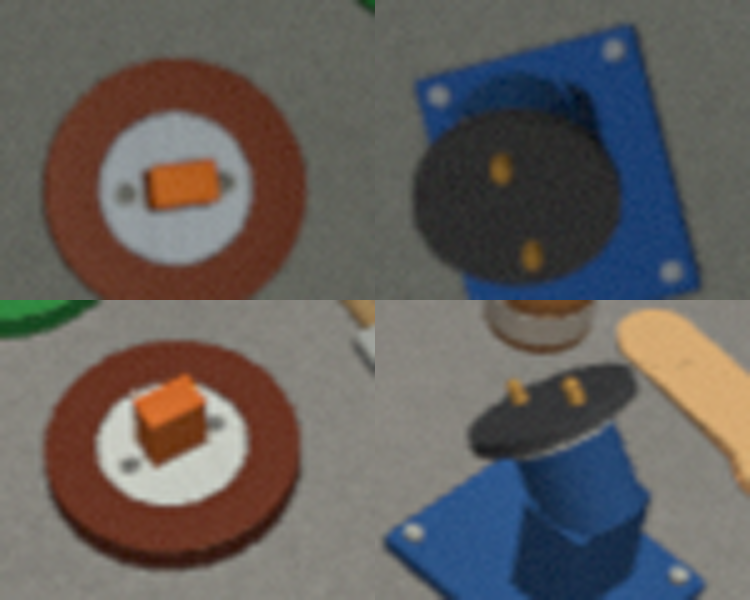

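The crops confirm the choice: brown ring, silver hub, orange block with holes at top (320,193.6) and (340.4,191.4). The faceplate's pins show at top ≈(190,194), (196.4,211.4) and scene ≈(340,173), (352,173).

```bash
python3 - <<'E'
from h import *
T=cv2.imread("pics/top0.png");S=cv2.imread("pics/scene0.png")
pt,ps=cams.camera_params("top"),cams.camera_params("scene")
for z in(22,):
    a,b=onz(pt,(320,193.6),z),onz(pt,(340.4,191.4),z); print("holes top",a,b,(a+b)/2,np.linalg.norm(a-b),np.arctan2(*(a-b)[[1,0]]))
    s=lambda x,y:((x)/5+205,(y-300)/5+220)
    a,b=onz(ps,s(130,465),z),onz(ps,s(215,424),z); print("holes scene",a,b,np.arctan2(*(a-b)[[1,0]]))
out={}
for n,I,p,box in(("top",T,pt,(170,175,214,222)),("scene",S,ps,(328,165,368,192))):
    h=cv2.cvtColor(I,cv2.COLOR_BGR2HSV).astype(int);H,Sa,V=[h[...,i] for i in range(3)]
    m=np.zeros(H.shape,np.uint8);x0,y0,x1,y1=box
    m[y0:y1,x0:x1]=((H>8)&(H<28)&(Sa>110)&(V>60))[y0:y1,x0:x1]
    _,l,st,ce=cv2.connectedComponentsWithStats(m)
    q=[(st[i].tolist(),ce[i]) for i in range(1,len(st)) if st[i][4]>3];print(n,q)
    out[n]=[c for _,c in q]
    d=((V<75)&(Sa<70)).astype(np.uint8)
    cs,_=cv2.findContours(d,cv2.RETR_EXTERNAL,cv2.CHAIN_APPROX_NONE)
    for k in cs:
        c=k.mean(axis=(0,1))
        if x0-15<c[0]<x1+15 and y0-15<c[1]<y1+15 and cv2.contourArea(k)>200: e=cv2.fitEllipse(cv2.convexHull(k));print("disc",e); out[n+"d"]=e[0]
print(tri(ray(pt,out["topd"]),ray(ps,out["scened"])))
for i in out["top"]:
  for j in out["scene"]: print(tri(ray(pt,i),ray(ps,j)))
# base bolts
B=[((x-375)/5+165,y/5+160) for x,y in((438,97),(613,50),(672,272))]
P=[onz(pt,b,14) for b in B];print(P)
print("yaw",np.arctan2(*(P[0]-P[1])[[1,0]])-np.pi/2, np.arctan2(*(P[1]-P[2])[[1,0]]))
E
```

```text
holes top [ 585.37207445 -129.14039316   22.        ] [ 590.24449219 -191.09497195   22.        ] [ 587.80828332 -160.11768255   22.        ] 62.14587908805743 1.6492797834254724
holes scene [ 593.96244257 -187.52409876   22.        ] [ 589.35510482 -127.73607982   22.        ] -1.4938871054551672
top [([188, 191, 5, 6, 23], array([189.73913043, 193.52173913])), ([194, 208, 5, 6, 24], array([196.   , 210.625]))]
disc ((192.50079345703125, 198.8221435546875), (34.59406661987305, 41.66640853881836), 87.03166198730469)
scene [([362, 165, 6, 6, 21], array([365.33333333, 166.66666667])), ([339, 171, 4, 5, 13], array([340.07692308, 173.15384615])), ([349, 170, 5, 6, 20], array([351.15, 172.75]))]
disc ((346.7485656738281, 177.094970703125), (12.68083667755127, 35.52450942993164), 66.41231536865234)
(array([573.13428815, 229.9348833 , 145.74664585]), [1.4, 1.4])
(array([595.68815359, 246.06260248, 202.15071614]), [22.3, 22.3])
(array([578.69310213, 215.29663867, 179.47267387]), [17.0, 17.0])
(array([586.21006279, 231.59840281, 176.72559886]), [0.1, 0.1])
(array([562.10172403, 252.75438315, 168.73553104]), [40.4, 40.4])
(array([541.69833445, 224.21366211, 136.74519794]), [0.1, 0.1])
(array([550.26786889, 239.82242769, 137.10013483]), [17.7, 17.7])
[array([642.01568261, 303.56557722,  14.        ]), array([667.75023785, 195.91307201,  14.        ]), array([530.94526807, 162.84568456,  14.        ])]
yaw 0.23464849420140577 0.23716300368549773
```

```bash
cat >> h.py <<'E'
def tool():
    s=r.sense(); return np.array(s["eef_pos"]),Ro.from_euler("xyz",s["tcp_rot"])
def delta(P,R):
    "tool-frame translation and rotvec from the present pose to P,R"
    p,q=tool(); return q.inv().apply(np.array(P)-p).round(1),(q.inv()*R).as_rotvec().round(4)
PSI=0.236
def face(psi=PSI):
    c,s=np.cos(np.radians(40)),np.sin(np.radians(40))
    x=np.array([c*np.cos(psi),c*np.sin(psi),s]);z=np.array([-s*np.cos(psi),-s*np.sin(psi),c])
    return np.array([x,np.cross(z,x),z]).T
E
python3 - <<'E'
from h import *
p,q=tool();c=cams.camera_params("wrist");R,t=ext(c)
C=-R.T@t;print("cam in tool",q.inv().apply(C-p),"axis",q.inv().apply(R[2]),"xaxis",q.inv().apply(R[0]))
print(delta([400,150,350],Ro.from_euler("xyz",[np.pi,0,1.9])))
E
python3 -m handwheel '0 0 0 0 0 0 1'
```

```text
cam in tool [  84.37895828    0.34447156 -121.29488519] axis [-0.32329058  0.0011361   0.94629906] xaxis [-4.03033143e-04  9.99999023e-01 -1.33825941e-03]
(array([-322.7, -344.8,  -96.9]), array([-1.000e-03,  5.000e-04,  8.858e-01]))
clock: 0.23
eef_pos: [217.7, 585.6, 252.9]
tcp_rot: [-3.141, -0.0, 2.786]
contact_force: [-0.0, -0.6, -0.3]
opening: 1.002
grasp_force: 0.0
```

```bash
python3 -c "
from h import *
print(delta([520,200,400],Ro.from_euler('xyz',[np.pi,0,1.77])))"
```

```text
(array([-417.8, -256.2, -146.9]), array([-7.0000e-04,  3.0000e-04,  1.0157e+00]))
```

```bash
python3 -m handwheel '0 0 0 -32 -20 -11 1;0 0 0 -32 -20 -11 1;0 0 0 -32 -20 -11 1;0 0 0 -32 -20 -11 1;0 0 0 -32 -20 -11 1' >/dev/null
python3 -m handwheel '0 0 0 -32 -20 -11 1;0 0 0 -32 -20 -11 1;0 0 0 -32 -20 -11 1;0 0 0 -32 -20 -11 1;0 0 0 -32 -20 -11 1'
python3 -m handwheel '0 0 0 -32 -20 -11 1;0 0 0 -32 -20 -11 1;0 0 0 -32 -20 -11 1;0 0 .12 0 0 0 1;0 0 .12 0 0 0 1'
python3 -m handwheel '0 0 .12 0 0 0 1;0 0 .12 0 0 0 1;0 0 .12 0 0 0 1;0 0 .12 0 0 0 1;0 0 .12 0 0 0 1'
python3 -m handwheel '0 0 .12 0 0 0 1;0 0 0 0 0 0 1;0 0 0 0 0 0 1'
python3 - <<'E'
from h import *
import json
p=cams.camera_params("wrist");im=cams.grab_frame("wrist")[:,:,::-1];cv2.imwrite("pics/w1.png",im)
json.dump({k:np.array(v).tolist() for k,v in p.items()},open("pics/w1.json","w"))
E
```

```text
clock: 1.07
eef_pos: [448.7, 285.2, 363.9]
tcp_rot: [3.141, 0.0, 2.786]
contact_force: [0.6, 0.5, 0.9]
opening: 0.999
grasp_force: 0.0
clock: 1.48
eef_pos: [518.5, 195.3, 396.9]
tcp_rot: [3.141, 0.001, 2.537]
contact_force: [-0.4, 0.9, 0.5]
opening: 1.0
grasp_force: 0.0
clock: 1.9
eef_pos: [517.0, 197.2, 396.2]
tcp_rot: [-3.141, -0.0, 1.94]
contact_force: [-1.3, -0.4, 0.7]
opening: 0.999
grasp_force: 0.0
clock: 2.15
eef_pos: [517.0, 197.2, 396.2]
tcp_rot: [-3.141, 0.0, 1.83]
contact_force: [-0.5, 0.6, 0.1]
opening: 1.0
grasp_force: 0.0
```

View pics/w1.png

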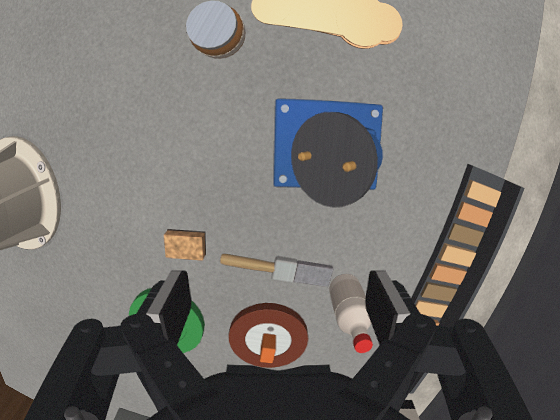

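The picture shows the faceplate disc at ≈(335,159), with pins at ≈(304,156) and (349,166). The bolts are at (285,108), (376,113), (283,180), and the wheel is at (268,336). I'm taking a second wrist view on the way to the wheel.

```bash
python3 -c "
from h import *
print(delta([550,30,370],Ro.from_euler('xyz',[np.pi,0,1.648])))"
```

```text
(array([-170.1,  -11. ,   26.2]), array([-1.000e-04,  1.000e-04,  1.821e-01]))
```

```bash
python3 -m handwheel '0 0 0 -34 -2 5 1;0 0 0 -34 -2 5 1;0 0 0 -34 -2 5 1;0 0 0 -34 -2 5 1;0 0 0 -34 -2 5 1'
python3 -m handwheel '0 0 .09 0 0 0 1;0 0 .09 0 0 0 1;0 0 0 0 0 0 1'
cat > m.py <<'E'
from h import *
import json
def feats(im,box,wb=None):
    h=cv2.cvtColor(im,cv2.COLOR_BGR2HSV).astype(int);H,S,V=[h[...,i] for i in range(3)]
    x0,y0,x1,y1=box;M=np.zeros(H.shape,bool);M[y0:y1,x0:x1]=1
    blue=((H>100)&(H<125)&(S>140)&(V>40)&M).astype(np.uint8)
    hull=cv2.convexHull(np.argwhere(blue)[:,::-1].astype(np.int32)); R=np.zeros(H.shape,np.uint8);cv2.fillConvexPoly(R,hull,1);R=cv2.dilate(R,np.ones((9,9)))*0+cv2.dilate(R,np.ones((61,61)))*M.astype(np.uint8)
    pin=((H>8)&(H<28)&(S>110)&(V>60)&(R>0)).astype(np.uint8)
    def blobs(m,a):
        _,l,st,ce=cv2.connectedComponentsWithStats(m.astype(np.uint8)); return [(st[i].tolist(),ce[i].round(1).tolist()) for i in range(1,len(st)) if st[i][4]>=a]
    d=((V<85)&(S<70)&(R>0)).astype(np.uint8)
    cs,_=cv2.findContours(d,cv2.RETR_EXTERNAL,cv2.CHAIN_APPROX_NONE);k=max(cs,key=cv2.contourArea);e=cv2.fitEllipse(cv2.convexHull(k))
    print("pins",blobs(pin,8));print("disc",e)
if __name__=="__main__":
    p=cams.camera_params("wrist");im=np.ascontiguousarray(cams.grab_frame("wrist")[:,:,::-1]);cv2.imwrite("pics/w2.png",im)
    json.dump({k:np.array(v).tolist() for k,v in p.items()},open("pics/w2.json","w"))
    feats(cv2.imread("pics/w1.png"),(260,90,400,220))
E
python3 m.py
```

```text
clock: 2.62
eef_pos: [550.3, 28.8, 371.1]
tcp_rot: [3.141, 0.0, 1.83]
contact_force: [-0.2, -0.2, -0.7]
opening: 0.999
grasp_force: 0.0
clock: 2.87
eef_pos: [550.3, 29.4, 371.1]
tcp_rot: [-3.141, -0.0, 1.644]
contact_force: [-0.3, 0.0, 0.4]
opening: 1.002
grasp_force: 0.0
pins [([298, 152, 13, 9, 95], [304.2, 155.7]), ([343, 161, 13, 11, 103], [348.9, 165.9])]
disc ((333.9264221191406, 158.71884155273438), (85.00651550292969, 95.50972747802734), 166.04466247558594)
```

View pics/w2.png

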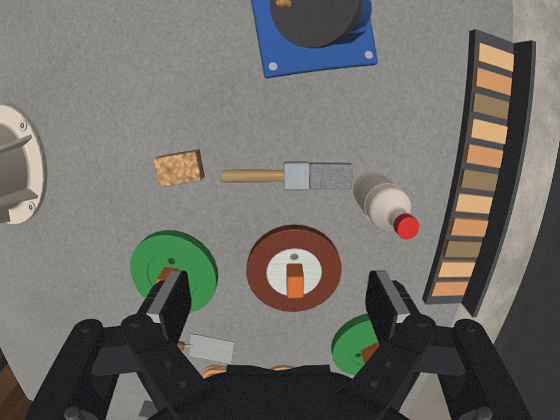

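The second view shows the wheel at (294,268), its visible hole at (294,257) and the block's top face at ≈(295,287). The stand is partly out of frame at the top.

```bash
python3 - <<'E'
from h import *
import json
pt,ps=cams.camera_params("top"),cams.camera_params("scene")
w1,w2=[json.load(open(f"pics/w{i}.json")) for i in(1,2)]
# pins
for a,b,c in(((304.2,155.7),(196,210.6),(340.1,173.2)),((348.9,165.9),(189.7,193.5),(351.2,172.8))):
    X=tri(ray(w1,a,1),ray(pt,b),ray(ps,c));print(X, tri(ray(w1,a,1),ray(ps,c)))
    (globals().setdefault("P",[])).append(X[0])
D=tri(ray(w1,(333.9,158.7),1),ray(pt,(192.5,198.8)),ray(ps,(346.7,177.1)));print("disc",D)
d=P[1]-P[0];print(np.linalg.norm(d));F=face();print("in face",F.T@d,"spin",np.arctan2(*(F.T@d)[[1,0]]))
print("centre from pins mid-8z",(P[0]+P[1])/2-8*F[:,2])
B=[onz(w1,u,14,1) for u in((285,108),(376,113),(283,180))];print(B)
a=B[1]-B[0];b=B[0]-B[2];print("psi",np.arctan2(a[1],a[0]),np.arctan2(b[1],b[0])-np.pi/2)
# wheel
I=cv2.imread("pics/w2.png");h=cv2.cvtColor(I,cv2.COLOR_BGR2HSV).astype(int);H,S,V=[h[...,i] for i in range(3)]
yy,xx=np.mgrid[:420,:560];near=np.hypot(xx-294,yy-268)<55
m=(((H<12)|(H>172))&(S>90)&(V<140)&near).astype(np.uint8);k=max(cv2.findContours(m,0,1)[0],key=cv2.contourArea)
hp=cv2.convexHull(k)[:,0];
for z in(0,12,24):
    Q=np.array([onz(w2,u,z,1)[:2] for u in hp]);A=np.c_[2*Q,np.ones(len(Q))];s=np.linalg.lstsq(A,(Q**2).sum(1),rcond=None)[0];print("ring",z,s[:2],np.sqrt(s[2]+s[:2]@s[:2]))
o=((H<16)&(S>170)&(V>190)&near).astype(np.uint8);k=max(cv2.findContours(o,0,1)[0],key=cv2.contourArea);print("orange",cv2.minAreaRect(k),cv2.boundingRect(k))
q=np.array([onz(w2,u,68,1)[:2] for u in k[:,0]]).astype(np.float32);rr=cv2.minAreaRect(q);print("block top@68",rr)
hl=((V<170)&(S<60)&(np.hypot(xx-294,yy-257)<9)).astype(np.uint8);mo=cv2.moments(hl,True);u=(mo["m10"]/mo["m00"],mo["m01"]/mo["m00"]);print("hole",u,onz(w2,u,22,1),mo["m00"])
hu=((V>150)&(S<60)&(np.hypot(xx-294,yy-270)<32)).astype(np.uint8);k=max(cv2.findContours(hu,0,1)[0],key=cv2.contourArea);Q=np.array([onz(w2,u,22,1)[:2] for u in cv2.convexHull(k)[:,0]]);A=np.c_[2*Q,np.ones(len(Q))];s=np.linalg.lstsq(A,(Q**2).sum(1),rcond=None)[0];print("hub",s[:2],np.sqrt(s[2]+s[:2]@s[:2]))
mo=cv2.moments(o,True);u=(mo["m10"]/mo["m00"],mo["m01"]/mo["m00"]);print(u,tri(ray(w2,u,1),ray(pt,(331.46,191.34))))
E
```

```text
(array([541.41760969, 224.97212906, 135.48212028]), [0.6, 0.7, 0.4]) (array([541.15784301, 225.34588751, 135.43301286]), [0.3, 0.3])
(array([586.23882479, 232.61211451, 175.59198267]), [1.1, 0.6, 0.7]) (array([586.09240682, 232.95303264, 175.63583024]), [0.8, 0.8])
disc (array([573.57080621, 231.0757103 , 144.94483488]), [2.2, 0.4, 2.6])
60.63094722692651
in face [60.53385322 -3.0516768   1.56577282] spin -0.05037008800174638
centre from pins mid-8z [568.82797874 229.99447083 149.40869593]
[array([507.75299694, 272.97617096,  14.        ]), array([647.19720182, 306.54991352,  14.        ]), array([534.22144349, 162.23496547,  14.        ])]
psi 0.23627129925189136 0.23461032073202248
ring 0 [ 590.84213156 -165.69157506] 84.9525604984134
ring 12 [ 589.69034257 -158.89192531] 82.88223573595435
ring 24 [ 588.53855357 -152.09227555] 80.81191097349354
orange ((295.0, 287.0), (20.0, 14.0), 90.0) (288, 277, 15, 21)
block top@68 ((589.117431640625, -154.86679077148438), (21.856164932250977, 36.569339752197266), 6.12559175491333)
hole (293.24528301886795, 257.60377358490564) [ 585.9437979  -127.52875423   22.        ] 53.0
hub [ 589.39848997 -155.90120227] 45.72570692849877
(295.064406779661, 286.728813559322) (array([ 589.3472386 , -158.61494062,   61.19636254]), [0.7, 0.7])
```

```bash
python3 -c "
from h import *
print(delta([589.2,-158.5,150],Ro.from_euler('xyz',[np.pi,0,1.65])))"
```

```text
(array([-190.9,   24.1,  221.2]), array([-0.0002, -0.    , -0.0008]))
```

```bash
python3 -m handwheel '0 0 0 -24 3 27 1;0 0 0 -24 3 27 1;0 0 0 -24 3 27 1;0 0 0 -24 3 27 1;0 0 0 -24 3 27 1' >/dev/null
python3 -m handwheel '0 0 0 -24 3 27 1;0 0 0 -24 3 27 1;0 0 0 -23 3 32 1;0 0 0 0 0 0 1;0 0 0 0 0 0 1'
python3 - <<'E'
from h import *
import json
p=cams.camera_params("wrist");I=np.ascontiguousarray(cams.grab_frame("wrist")[:,:,::-1]);cv2.imwrite("pics/w3.png",I)
json.dump({k:np.array(v).tolist() for k,v in p.items()},open("pics/w3.json","w"))
print([proj(p,x,1).round() for x in([589,-158.5,24],[589,-158.5,68],[586.6,-128.5,22],[591.4,-188.5,22])],delta([589.2,-158.5,52],Ro.from_euler('xyz',[np.pi,0,1.65])))
E
```

```text
clock: 3.75
eef_pos: [587.6, -158.6, 148.3]
tcp_rot: [-3.138, -0.001, 1.649]
contact_force: [0.1, 0.0, 0.7]
opening: 0.999
grasp_force: 0.0
[array([281., 210.]), array([281., 231.]), array([281., 173.]), array([281., 243.])] (array([-0.5,  0.8, 98. ]), array([-0.001 , -0.0006, -0.0012]))
```

View pics/w3.png

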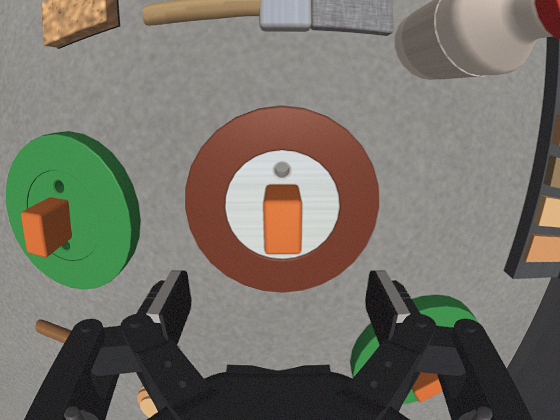

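The close view is well centred: ring at (282,198), hole at (282,170), block top face x 264–301, y 199–254.

```bash
python3 - <<'E'
from h import *
import json
p=json.load(open("pics/w3.json"));I=cv2.imread("pics/w3.png");h=cv2.cvtColor(I,cv2.COLOR_BGR2HSV).astype(int);H,S,V=[h[...,i] for i in range(3)]
yy,xx=np.mgrid[:420,:560];n=np.hypot(xx-282,yy-198)<110
def circ(k,z):
    Q=np.array([onz(p,u,z,1)[:2] for u in cv2.convexHull(k)[:,0]]);A=np.c_[2*Q,np.ones(len(Q))];s=np.linalg.lstsq(A,(Q**2).sum(1),rcond=None)[0];return s[:2],np.sqrt(s[2]+s[:2]@s[:2]),len(Q)
big=lambda m:max(cv2.findContours(m.astype(np.uint8),0,cv2.CHAIN_APPROX_NONE)[0],key=cv2.contourArea)
m=((H<12)|(H>172))&(S>90)&(V<140)&n; print("ring",circ(big(m),24),circ(big(m),12))
print("hub",circ(big((V>170)&(S<60)&(np.hypot(xx-282,yy-203)<62)),22))
hl=(V<165)&(S<70)&(np.hypot(xx-282,yy-170)<11);k=big(hl);print("hole",circ(k,22))
o=(H<16)&(S>150)&(V>190)&n;k=big(o);q=np.array([onz(p,u,68,1)[:2] for u in k[:,0]]).astype(np.float32);print("block",cv2.minAreaRect(q),cv2.boundingRect(k))
E
```

```text
ring (array([ 589.32672353, -156.16442243]), np.float64(79.23855787420855), 60) (array([ 589.74453352, -160.13421968]), np.float64(83.10839025995287), 60)
hub (array([ 589.4941835 , -156.57426818]), np.float64(45.759684120195686), 49)
hole (array([ 586.69469733, -126.01070032]), np.float64(6.173398092063627), 13)
block ((589.3850708007812, -155.6501922607422), (23.328062057495117, 36.838871002197266), 4.469326019287109) (265, 201, 36, 52)
```

```bash
python3 -m handwheel '0 0 0 1.8 0.5 30 1;0 0 0 0 0 30 1;0 0 0 0 0 25 1;0 0 0 0 0 0 1;0 0 0 0 0 0 1'
python3 -c "
from h import *
print(delta([589.3,-156.2,52],Ro.from_euler('xyz',[np.pi,0,1.65])))"
```

```text
clock: 4.22
eef_pos: [589.2, -155.6, 66.1]
tcp_rot: [-3.141, -0.0, 1.648]
contact_force: [1.1, -0.3, 1.1]
opening: 1.0
grasp_force: 0.0
(array([-0.6,  0.1, 14.1]), array([-0.0003, -0.0002, -0.0015]))
```

```bash
python3 -m handwheel '0 0 0 -0.3 0 14 1;0 0 0 0 0 0 1;0 0 0 0 0 0 0;0 0 0 0 0 0 0;0 0 0 0 0 0 0' 110
python3 -m handwheel '0 0 0 0 0 0 0;0 0 0 0 0 0 0;0 0 0 0 0 0 0'
python3 -c "
from h import *
s=r.sense();print(s['qpos'].round(3),s['wrist_torque'],s['contact_force'],s['eef_pos'])"
```

```text
clock: 4.63
eef_pos: [589.8, -157.0, 52.9]
tcp_rot: [3.14, 0.001, 1.646]
contact_force: [0.8, 0.7, -0.6]
opening: 0.602
grasp_force: 0.0
clock: 4.88
eef_pos: [589.6, -157.1, 52.3]
tcp_rot: [3.14, 0.0, 1.646]
contact_force: [-0.6, 0.1, 6.8]
opening: 0.291
grasp_force: 109.2
[-0.263  0.577  1.8    0.     0.763 -0.338] [0.16726027 0.10412414 0.04785724] [-0.64874617  0.12697029  6.82211339] [ 589.63189667 -157.05407879   52.30055451]
```

```bash
python3 -m handwheel '0 0 0 0 0 -20 0;0 0 0 0 0 -35 0;0 0 0 0 0 -35 0;0 0 0 0 0 -30 0;0 0 0 0 0 0 0'
python3 -m handwheel '0 0 0 0 0 0 0;0 0 0 0 0 0 0;0 0 0 0 0 0 0' >/dev/null
for i in 1 2 3; do python3 -m handwheel '0 0 0 0 0 0 0'>/dev/null; python3 -c "
from h import *
s=r.sense();p,q=tool();print(s['wrist_torque'].round(3),'tool:',q.inv().apply(s['wrist_torque']).round(3),q.inv().apply(s['contact_force']).round(2),s['eef_pos'].round(1),s['tcp_rot'].round(3),s['opening'])"; done
python3 - <<'E'
from h import *
import json
p=cams.camera_params("wrist");I=np.ascontiguousarray(cams.grab_frame("wrist")[:,:,::-1]);cv2.imwrite("pics/w4.png",I)
json.dump({k:np.array(v).tolist() for k,v in p.items()},open("pics/w4.json","w"))
E
```

```text
clock: 5.3
eef_pos: [591.6, -157.7, 176.7]
tcp_rot: [3.134, 0.002, 1.646]
contact_force: [2.2, 0.3, -7.8]
opening: 0.291
grasp_force: 110.3
[ 0.326 -0.06   0.002] tool: [-0.084  0.32  -0.004] [0.73 0.23 8.2 ] [ 587.4 -156.5  168.8] [-3.138e+00 -1.000e-03  1.646e+00] 0.29022738136316106
[ 0.246 -0.011  0.097] tool: [-0.029  0.244 -0.098] [0.51 0.96 7.75] [ 588.  -156.7  169.5] [-3.139e+00 -1.000e-03  1.646e+00] 0.28497900658123687
[0.339 0.004 0.002] tool: [-0.021  0.338 -0.003] [-0.45 -0.61  8.12] [ 588.4 -156.8  170.1] [-3.140e+00 -1.000e-03  1.646e+00] 0.294107821259721
```

View pics/w4.png

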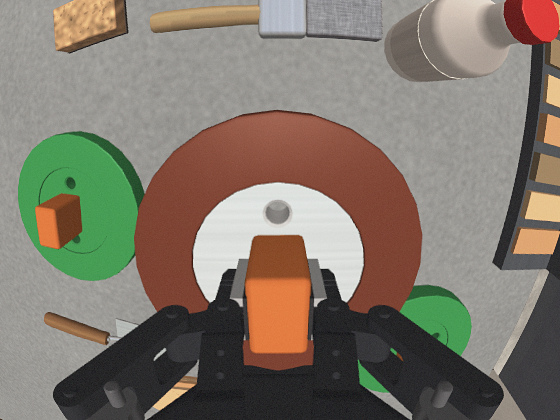

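The wheel is held with no visible sag: hole at (277,212), hub circle at ≈(278,262). The lifted-weight torque puts the lead in about −x of the tool. Next I check the wheel's position in the tool frame and work out the seating pose.

```bash
python3 - <<'E'
from h import *
I=cv2.imread("pics/w4.png")
# camera in tool frame (fixed)
Cc=np.array([84.38,0.34,-121.29]);az=np.array([-.32329,.001136,.9463]);ax=np.array([-.0004,1,-.00134]);ay=np.cross(az,ax)
R=np.array([ax,ay,az]);p=cams.camera_params("wrist");p=dict(p,rvec=cv2.Rodrigues(R)[0].ravel(),tvec=-R@Cc)
h=cv2.cvtColor(I,cv2.COLOR_BGR2HSV).astype(int);H,S,V=[h[...,i] for i in range(3)]
yy,xx=np.mgrid[:420,:560]
def circ(U,z):
    Q=np.array([onz(p,u,z,1)[:2] for u in U]);A=np.c_[2*Q,np.ones(len(Q))];s=np.linalg.lstsq(A,(Q**2).sum(1),rcond=None)[0];return s[:2].round(2),np.sqrt(s[2]+s[:2]@s[:2]).round(2),len(Q)
big=lambda m:max(cv2.findContours(m.astype(np.uint8),0,cv2.CHAIN_APPROX_NONE)[0],key=cv2.contourArea)
hub=(V>150)&(S<60)&(np.hypot(xx-278,yy-262)<92)&(yy<300)
U=cv2.convexHull(big(hub))[:,0];U=U[U[:,1]<262]
ring=((H<12)|(H>172))&(S>90)&(V<150)&(np.hypot(xx-278,yy-250)<155)&(yy<280)
W=cv2.convexHull(big(ring))[:,0];W=W[W[:,1]<270]
hole=(V<190)&(S<70)&(np.hypot(xx-277,yy-212)<16);K=cv2.convexHull(big(hole))[:,0]
for z in(28,30,32):print(z,"hub",circ(U,z),"ring",circ(W,z-2),"hole",circ(K,z))
F=face();fc=np.array([569.5,230,149.6])
for sp in(-.05,):
    x=-(F[:,0]*np.cos(sp)+F[:,1]*np.sin(sp));z=-F[:,2];RT=Ro.from_matrix(np.array([x,np.cross(z,x),z]).T)
    for back in(52,75,120):
        P=fc+F[:,2]*back;print(back,P.round(1),RT.as_euler("xyz").round(3))
    print(delta(P,RT)); print(delta([420,150,330],RT))
E
```

```text
28 hub (array([1.64, 0.42]), np.float64(45.3), 24) ring (array([2.68, 0.46]), np.float64(77.73), 42) hole (array([32.11,  0.31]), np.float64(6.31), 18)
30 hub (array([0.54, 0.42]), np.float64(45.91), 24) ring (array([1.57, 0.46]), np.float64(78.79), 42) hole (array([31.41,  0.31]), np.float64(6.4), 18)
32 hub (array([-0.57,  0.42]), np.float64(46.52), 24) ring (array([0.46, 0.46]), np.float64(79.84), 42) hole (array([30.71,  0.31]), np.float64(6.48), 18)
52 [537.  222.2 189.4] [ 3.1    0.697 -2.971]
75 [522.6 218.7 207.1] [ 3.1    0.697 -2.971]
120 [494.5 212.  241.5] [ 3.1    0.697 -2.971]
(array([374.8, -66.3, -70.9]), array([-0.6106, -0.4945, -1.606 ]))
(array([ 318.7, -145.3, -159.3]), array([-0.6106, -0.4945, -1.606 ]))
```

```bash
cat >> h.py <<'E'
FC=np.array([569.3,230,149.5])
def RT(spin,psi=PSI,flip=-1):
    F=face(psi);x=flip*(F[:,0]*np.cos(spin)+F[:,1]*np.sin(spin));z=-F[:,2]
    return Ro.from_matrix(np.array([x,np.cross(z,x),z]).T)
def where():
    p,q=tool();F=face();s=r.sense();R=F.T@q.as_matrix()
    print("face-frame TCP-FC",(F.T@(p-FC)).round(1),"toolx angle",np.arctan2(R[1,0],R[0,0]).round(4),"tilt",(F.T@-q.as_matrix()[:,2]).round(3),"q",s["qpos"].round(2),"F",(F.T@s["contact_force"]).round(1),"T",(F.T@s["wrist_torque"]).round(3),"t",s["clock"])
E
python3 -m handwheel '0 0 0 0 0 -40 0;0 0 0 0 0 -40 0;0 0 0 0 0 -40 0;0 0 0 0 0 -40 0;0 0 0 0 0 -40 0'
python3 -c "
from h import *
R=RT(-.05);P=FC-R.apply([110,0,200]);print(P,*delta(P,R))"
```

```text
clock: 6.27
eef_pos: [588.4, -156.8, 373.0]
tcp_rot: [-3.141, -0.0, 1.646]
contact_force: [0.9, -0.6, -8.4]
opening: 0.29
grasp_force: 111.5
[527.41817251 214.27376039 373.3271608 ] [ 3.746e+02 -3.310e+01 -3.000e-01] [-0.6101 -0.4936 -1.606 ]
```

```bash
python3 -m handwheel '0 0 0 25 -2 0 0;0 0 0 38 -3 0 0;0 0 0 38 -3 0 0;0 0 0 38 -3 0 0;0 0 0 38 -3 0 0'>/dev/null
python3 -m handwheel '0 0 0 38 -3 0 0;0 0 0 38 -4 0 0;0 0 0 38 -4 0 0;0 0 0 38 -4 0 0;0 0 0 30 -3 0 0'
python3 -m handwheel '-.0407 -.0329 -.107 15 0 0 0;-.0407 -.0329 -.107 0 0 0 0;-.0407 -.0329 -.107 0 0 0 0;-.0407 -.0329 -.107 0 0 0 0;-.0407 -.0329 -.107 0 0 0 0'
python3 -m handwheel '-.0407 -.0329 -.107 0 0 0 0;-.0407 -.0329 -.107 0 0 0 0;-.0407 -.0329 -.107 0 0 0 0;-.0407 -.0329 -.107 0 0 0 0;-.0407 -.0329 -.107 0 0 0 0'
python3 -m handwheel '-.0407 -.0329 -.107 0 0 0 0;-.0407 -.0329 -.107 0 0 0 0;-.0407 -.0329 -.107 0 0 0 0;-.0407 -.0329 -.107 0 0 0 0;-.0407 -.0329 -.107 0 0 0 0'
python3 -m handwheel '0 0 0 0 0 0 0;0 0 0 0 0 0 0'>/dev/null
cat > snap.py <<'E'
from h import *
import json,sys
where();n=sys.argv[1]
p=cams.camera_params("wrist");I=np.ascontiguousarray(cams.grab_frame("wrist")[:,:,::-1]);cv2.imwrite(f"pics/{n}.png",I)
json.dump({k:np.array(v).tolist() for k,v in p.items()},open(f"pics/{n}.json","w"))
F=face();print(proj(p,FC,1),[proj(p,FC+16*F[:,2]+s*30*(F[:,0]*np.cos(.05)-F[:,1]*np.sin(.05)),1) for s in(1,-1)])
E
python3 snap.py w5;python3 -c "
from h import *
R=RT(-.05);P=FC-R.apply([110,0,200]);print(P,*delta(P,R))"
```

```text
clock: 7.1
eef_pos: [529.1, 201.3, 371.2]
tcp_rot: [-3.142, -0.001, 1.646]
contact_force: [0.7, 0.1, -8.7]
opening: 0.29
grasp_force: 111.5
clock: 7.52
eef_pos: [528.5, 214.1, 370.9]
tcp_rot: [2.989, 0.211, 2.174]
contact_force: [0.6, -1.5, -7.5]
opening: 0.292
grasp_force: 111.4
clock: 7.93
eef_pos: [528.0, 213.6, 370.5]
tcp_rot: [2.962, 0.467, 2.702]
contact_force: [1.0, -0.3, -8.6]
opening: 0.29
grasp_force: 111.4
clock: 8.35
eef_pos: [527.6, 213.1, 370.0]
tcp_rot: [3.103, 0.697, -2.965]
contact_force: [-0.2, 1.5, -8.0]
opening: 0.293
grasp_force: 111.6
face-frame TCP-FC [107.9  -7.4 197.5] toolx angle 3.0855 tilt [0.003 0.003 1.   ] q [ 0.46 -0.12  2.08 -0.3   0.52 -1.08] F [-5.2 -0.4 -6.4] T [ 0.052  1.499 -0.019] t 8.5167
[278.72319527  77.43115323] [array([278.96732744, 108.21250374]), array([278.49776294,  44.49301863])]
[527.41817251 214.27376039 373.3271608 ] [-1.   1.6 -2.5] [-0.0023 -0.002  -0.0063]
```

View pics/w5.png

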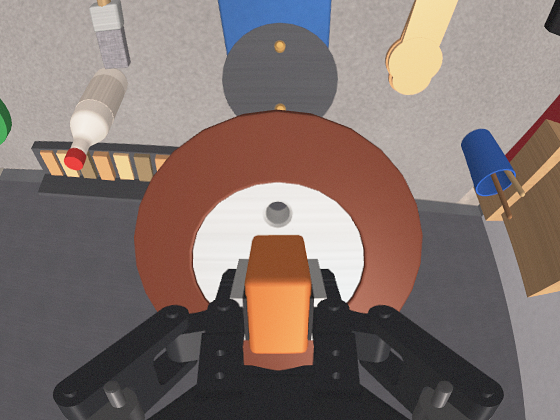

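The disc is centred at ≈(280,77), pin tips at (280,46) and ≈(280,108, half hidden), within 1.5 px of prediction. I'll refine these numerically.

```bash
python3 - <<'E'
from h import *
import json
p=json.load(open("pics/w5.json"));I=cv2.imread("pics/w5.png");h=cv2.cvtColor(I,cv2.COLOR_BGR2HSV).astype(int);H,S,V=[h[...,i] for i in range(3)]
yy,xx=np.mgrid[:420,:560];F=face();big=lambda m:max(cv2.findContours(m.astype(np.uint8),0,cv2.CHAIN_APPROX_NONE)[0],key=cv2.contourArea)
def onface(u,hz):
    c,d=ray(p,u,1);n=F[:,2];o=FC+hz*n;return F.T@(c+d*(((o-c)@n)/(d@n))-FC)
pin=(H>8)&(H<28)&(S>90)&(V>60)&(np.hypot(xx-280,yy-46)<10);m=cv2.moments(pin.astype(np.uint8),True);u=(m["m10"]/m["m00"],m["m01"]/m["m00"]);print("pin",u,m["m00"],onface(u,16),onface(u,10))
d=(V<90)&(S<60)&(np.hypot(xx-280,yy-77)<64)&(yy<105);U=cv2.convexHull(big(d))[:,0];U=U[(U[:,1]<100)]
for hz in(-3,0):
    Q=np.array([onface(u,hz)[:2] for u in U])
    A=np.c_[2*Q,np.ones(len(Q))];s=np.linalg.lstsq(A,(Q**2).sum(1),rcond=None)[0];print("disc",s[:2],np.sqrt(s[2]+s[:2]@s[:2]),len(Q))
E
```

```text
pin (279.4230769230769, 46.31730769230769) 104.0 [-28.16299557   2.237256    16.        ] [-29.21373942   2.31460338  10.        ]Traceback (most recent call last):
  File "<stdin>", line 11, in <module>
    return umr_sum(a, axis, dtype, out, keepdims, initial, where)
numpy.exceptions.AxisError: axis 1 is out of bounds for array of dimension 1
```

```bash
python3 - <<'E'
from h import *
import json
p=json.load(open("pics/w5.json"));I=cv2.imread("pics/w5.png");h=cv2.cvtColor(I,cv2.COLOR_BGR2HSV).astype(int);H,S,V=[h[...,i] for i in range(3)]
yy,xx=np.mgrid[:420,:560];F=face();print(V[77,270:290],S[77,270:290])
def onface(u,hz):
    c,d=ray(p,u,1);n=F[:,2];o=FC+hz*n;return F.T@(c+d*(((o-c)@n)/(d@n))-FC)
d=((V<100)&(S<70)&(np.hypot(xx-280,yy-77)<64)&(yy<107)).astype(np.uint8)
d=cv2.morphologyEx(d,cv2.MORPH_OPEN,np.ones((3,3)));k=max(cv2.findContours(d,0,cv2.CHAIN_APPROX_NONE)[0],key=cv2.contourArea)
print(cv2.contourArea(k),cv2.boundingRect(k));U=cv2.convexHull(k)[:,0];U=U[U[:,1]<102]
for hz in(-3,0):
    Q=np.array([onface(u,hz)[:2] for u in U]);A=np.c_[2*Q,np.ones(len(Q))];s=np.linalg.lstsq(A,(Q**2).sum(1),rcond=None)[0];print("disc",s[:2],np.sqrt(s[2]+s[:2]@s[:2]),len(Q))
E
```

```text
[ 97  99  98  99 103 100 102 100 100 101 103 101 101 100 100 104 102 103
 100  97] [ 8  8 10 13 10 10 13 10 10  5 12  5  8 10  8  7  8 10  8  5]
37.5 (229, 101, 14, 5)
disc [-23.41154316 -37.33386433] 44.062364245055754 2
disc [-22.76056735 -37.01876292] 43.451349017570564 2
```

```bash
python3 - <<'E'
from h import *
import json
p=json.load(open("pics/w5.json"));I=cv2.imread("pics/w5.png");h=cv2.cvtColor(I,cv2.COLOR_BGR2HSV).astype(int);H,S,V=[h[...,i] for i in range(3)]
yy,xx=np.mgrid[:420,:560];F=face()
def onface(u,hz):
    c,d=ray(p,u,1);n=F[:,2];o=FC+hz*n;return F.T@(c+d*(((o-c)@n)/(d@n))-FC)
d=((V<122)&(S<60)&(np.hypot(xx-280,yy-77)<66)&(yy<107)).astype(np.uint8)
d=cv2.morphologyEx(d,cv2.MORPH_OPEN,np.ones((5,5)));k=max(cv2.findContours(d,0,cv2.CHAIN_APPROX_NONE)[0],key=cv2.contourArea)
print(cv2.contourArea(k),cv2.boundingRect(k));U=cv2.convexHull(k)[:,0];U=U[U[:,1]<102]
for hz in(-3,0):
    Q=np.array([onface(u,hz)[:2] for u in U]);A=np.c_[2*Q,np.ones(len(Q))];s=np.linalg.lstsq(A,(Q**2).sum(1),rcond=None)[0];print("disc",s[:2],np.sqrt(s[2]+s[:2]@s[:2]),len(Q))
E
```

```text
7916.5 (223, 23, 114, 84)
disc [0.09055454 0.81453735] 56.0712184388261 27
disc [0.32186203 0.79139194] 55.54911336043812 27
```

```bash
python3 -m handwheel '0 0 .006 35 3 0 0;0 0 0 35 3 0 0;0 0 0 36 2 0 0;0 0 0 0 0 30 0;0 0 0 0 0 30 0'
python3 -m handwheel '0 0 0 0 0 30 0;0 0 0 0 0 27 0;0 0 0 0 0 0 0;0 0 0 0 0 0 0;0 0 0 0 0 0 0'
cat >> h.py <<'E'
FC=FC+face()@np.array([.6,.8,0])
E
for i in 1 2 3; do python3 -c "from h import *;where()";python3 -m handwheel '0 0 0 0 0 0 0'>/dev/null;done
```

```text
clock: 8.98
eef_pos: [483.6, 217.9, 257.4]
tcp_rot: [3.09, 0.698, -2.984]
contact_force: [2.7, 0.4, -6.0]
opening: 0.291
grasp_force: 111.8
clock: 9.4
eef_pos: [518.6, 225.4, 217.6]
tcp_rot: [3.093, 0.698, -2.983]
contact_force: [-0.6, -0.7, -7.7]
opening: 0.292
grasp_force: 112.0
face-frame TCP-FC [ 4.6  6.6 84.6] toolx angle 3.0826 tilt [-0.002  0.001  1.   ] q [ 0.51  0.11  2.26 -1.1   0.19 -0.21] F [-5.5 -0.5 -5.4] T [ 0.047  1.467 -0.039] t 9.4
face-frame TCP-FC [ 5.   6.6 85.3] toolx angle 3.0829 tilt [-0.003  0.001  1.   ] q [ 0.51  0.11  2.26 -1.11  0.19 -0.21] F [-4.1 -0.3 -5.5] T [ 0.056  1.497 -0.007] t 9.4833
face-frame TCP-FC [ 5.   6.5 85.6] toolx angle 3.0834 tilt [-0.003  0.001  1.   ] q [ 0.51  0.11  2.26 -1.11  0.19 -0.21] F [-5.6 -0.1 -5.9] T [-0.006  1.485 -0.075] t 9.5667
```

```bash
cat > kin.py <<'E'
from h import *
from scipy.optimize import least_squares
def fk(q,k):
    a0,hh,A,B,e,L,d=k
    Rf=Ro.from_euler("ZY",[q[0],q[1]+q[2]]); 
    W=Ro.from_euler("Z",q[0]).apply([a0+A*np.sin(q[1])+B*np.sin(q[1]+q[2]+e), d, hh+A*np.cos(q[1])+B*np.cos(q[1]+q[2]+e)])
    # tool orientation: q=...,q6=0 pointing down has tool x at q1+pi/2, tool y at q1
    R=Rf*Ro.from_euler("ZYZ",[q[3],q[4],q[5]+K6])
    return W+R.apply([0,0,L]),R
K6=np.pi/2
D=[([1.2126,.35365,1.63414,0,1.15521,-.00239],[217.55,585.43,252.56],[-3.1402,0,2.78579]),
([-.263,.577,1.8,0,.763,-.338],[589.63,-157.05,52.3],[3.14,0,1.646]),
([.46,-.12,2.08,-.30,.52,-1.08],[527.6,213.1,370],[3.103,.697,-2.965])]
s=r.sense();D.append((s["qpos"],s["eef_pos"],s["tcp_rot"]))
best=min((least_squares(lambda k:np.concatenate([fk(q,k)[0]-P for q,P,_ in D]),[0,300,sg*400+50,400,0.0,324,0]) for sg in(1,)),key=lambda o:o.cost)
k=best.x
if __name__=="__main__":
    print("k",k.round(2),"cost",best.cost)
    for q,P,e in D: print((fk(q,k)[0]-P).round(1),(fk(q,k)[1].inv()*Ro.from_euler("xyz",e)).as_rotvec().round(3))
    F=face()
    lo=[-2.63,-.92,.06,-1.3,0,-3.02];hi=[2.63,2.1,2.66,4.44,2.69,3.02]
    def ik(P,R,q0):
        f=lambda q:np.r_[fk(q,k)[0]-P,200*(fk(q,k)[1].inv()*R).as_rotvec()]
        o=least_squares(f,np.clip(q0,np.array(lo)+1e-3,np.array(hi)-1e-3),bounds=(lo,hi));return o.x,o.cost
    for back in(85,68,52):
        P=FC+F@np.array([.9,-.4,back])
        for phi in(3.09,2.5,2,1.5,1,.5,.14,-.05,-.4):
            R=RT(phi,flip=1);o=min((ik(P,R,np.r_[s["qpos"][:3],g]) for g in([-1.1,.2,0],[-1.1,.2,2.5],[0,.3,1],[1,.3,-1],[2,.3,-2],[2.5,.3,0],[2.5,.3,-2.5])),key=lambda o:o[1]);print(back,phi,o[0].round(2),round(o[1],1))
E
python3 kin.py
```

```text
k [3.7000e-01 2.9497e+02 5.6654e+02 4.9799e+02 1.2000e-01 3.2001e+02
 2.0600e+00] cost 1.9080881519844786
[-0.5  0.3  0.2] [-0. -0. -0.]
[0.1 0.4 0.2] [-0.     0.001 -0.   ]
[ 0.6 -1.5 -0.2] [-0.005 -0.003 -0.01 ]
[-0.3  0.6 -0.2] [-0. -0.  0.]
85 3.09 [ 0.49  0.11  2.27 -1.11  0.18 -0.23] 0.0
85 2.5 [ 0.49  0.11  2.27 -1.11  0.18  0.36] 0.0
85 2 [ 0.49  0.11  2.27 -1.11  0.18  0.86] 0.0
85 1.5 [ 0.49  0.11  2.27 -1.11  0.18  1.36] 0.0
85 1 [ 0.49  0.11  2.27 -1.11  0.18  1.86] 0.0
85 0.5 [ 0.49  0.11  2.27 -1.11  0.18  2.36] 0.0
85 0.14 [ 0.49  0.11  2.27 -1.11  0.18  2.72] 0.0
85 -0.05 [ 0.49  0.11  2.27 -1.11  0.18  2.91] 0.0
85 -0.4 [ 0.49  0.11  2.27 -1.11  0.18 -3.02] 0.0
68 3.09 [ 0.48  0.15  2.26 -1.28  0.16 -0.05] 0.0
68 2.5 [ 0.48  0.15  2.26 -1.28  0.16  0.54] 0.0
68 2 [ 0.48  0.15  2.26 -1.28  0.16  1.04] 0.0
68 1.5 [ 0.48  0.15  2.26 -1.28  0.16  1.54] 0.0
68 1 [ 0.48  0.15  2.26 -1.28  0.16  2.04] 0.0
68 0.5 [ 0.48  0.15  2.26 -1.28  0.16  2.54] 0.0
68 0.14 [ 0.48  0.15  2.26 -1.28  0.16  2.9 ] 0.0
68 -0.05 [ 0.48  0.15  2.26 -1.22  0.16  3.02] 0.8
68 -0.4 [ 0.48  0.15  2.26 -1.28  0.16 -2.84] 0.0
52 3.09 [ 0.47  0.19  2.24 -1.3   0.15 -0.04] 4.3
52 2.5 [ 0.47  0.19  2.24 -1.3   0.15  0.55] 4.3
52 2 [ 0.47  0.19  2.24 -1.3   0.15  1.05] 4.3
52 1.5 [ 0.47  0.19  2.24 -1.3   0.15  1.55] 4.3
52 1 [ 0.47  0.19  2.24 -1.3   0.15  2.05] 4.3
52 0.5 [ 0.47  0.19  2.24 -1.3   0.15  2.55] 4.3
52 0.14 [ 0.47  0.19  2.24 -1.3   0.15  2.91] 4.3
52 -0.05 [ 0.47  0.18  2.24 -1.22  0.15  3.02] 9.0
52 -0.4 [ 0.47  0.19  2.24 -1.3   0.15 -2.83] 4.3
```

```bash
cat > tgt.py <<'E'
from kin import *
lo=[-2.63,-.92,.06,-1.3,0,-3.02];hi=[2.63,2.1,2.66,4.44,2.69,3.02]
def ik(P,R,q0):
    f=lambda q:np.r_[fk(q,k)[0]-P,200*(fk(q,k)[1].inv()*R).as_rotvec()]
    o=least_squares(f,np.clip(q0,np.array(lo)+1e-3,np.array(hi)-1e-3),bounds=(lo,hi));return o.x,o.cost
def RP(phi,p):  # tool made p rad more vertical: turn about face y
    return Ro.from_rotvec(p*face()[:,1])*RT(phi,flip=1)
if __name__=="__main__":
    F=face();s=r.sense()
    print((-RP(0,.1).as_matrix()[:,2]).round(3),F[:,2].round(3))
    for p in(0,.01,.02,.03,.04,-.02):
      for back in(85,60,52):
        o=ik(FC+F@np.array([.9,-.4,back]),RP(3.09,p),s["qpos"]);print(p,back,o[0].round(2),round(o[1],2))
    print(delta(FC+F@np.array([.9,-.4,75]),RP(3.0916,.0)),delta(FC+F@np.array([.9,-.4,75]),RP(3.0916,.025)))
E
python3 tgt.py
```

```text
[-0.547 -0.132  0.826] [-0.625 -0.15   0.766]
0 85 [ 0.49  0.11  2.27 -1.11  0.18 -0.23] 0.0
0 60 [ 0.47  0.17  2.25 -1.3   0.16 -0.04] 0.89
0 52 [ 0.47  0.19  2.24 -1.3   0.15 -0.04] 4.27
0.01 85 [ 0.48  0.1   2.27 -1.02  0.18 -0.31] 0.0
0.01 60 [ 0.47  0.17  2.25 -1.27  0.16 -0.07] 0.0
0.01 52 [ 0.47  0.19  2.24 -1.3   0.15 -0.04] 0.52
0.02 85 [ 0.48  0.1   2.26 -0.94  0.19 -0.4 ] 0.0
0.02 60 [ 0.47  0.17  2.25 -1.17  0.16 -0.17] 0.0
0.02 52 [ 0.47  0.19  2.24 -1.25  0.15 -0.09] 0.0
0.03 85 [ 0.48  0.1   2.25 -0.86  0.2  -0.47] 0.0
0.03 60 [ 0.47  0.17  2.24 -1.07  0.17 -0.27] 0.0
0.03 52 [ 0.47  0.19  2.24 -1.14  0.16 -0.2 ] 0.0
0.04 85 [ 0.48  0.1   2.25 -0.8   0.21 -0.54] 0.0
0.04 60 [ 0.47  0.17  2.23 -0.98  0.17 -0.36] 0.0
0.04 52 [ 0.47  0.19  2.23 -1.04  0.16 -0.3 ] 0.0
-0.02 85 [ 0.49  0.11  2.28 -1.29  0.17 -0.04] 0.0
-0.02 60 [ 0.47  0.17  2.25 -1.3   0.15 -0.04] 13.16
-0.02 52 [ 0.47  0.18  2.24 -1.3   0.15 -0.04] 22.55
(array([ 3.6, -7. , 10.5]), array([-0.0006,  0.0033, -0.0078])) (array([ 3.6, -7. , 10.5]), array([ 0.0008,  0.0282, -0.0078]))
```

```bash
python3 -m handwheel '0 .003 -.008 2 -4 0 0;0 0 0 1.6 -3 5 0;0 0 0 0 0 4 0;0 0 0 0 0 0 0;0 0 0 0 0 0 0'
for i in 1 2 3; do python3 -c "from h import *;where()";python3 -m handwheel '0 0 0 0 0 0 0'>/dev/null;done
```

```text
clock: 10.07
eef_pos: [522.4, 219.0, 208.5]
tcp_rot: [3.101, 0.696, -2.97]
contact_force: [-0.3, 0.1, -8.4]
opening: 0.289
grasp_force: 111.8
face-frame TCP-FC [ 0.4 -0.5 76.1] toolx angle 3.0925 tilt [0.001 0.001 1.   ] q [ 0.48  0.13  2.27 -1.2   0.17 -0.14] F [-5.6  0.1 -6.2] T [ 0.032  1.455 -0.021] t 10.0667
face-frame TCP-FC [ 0.5 -0.4 76.1] toolx angle 3.0925 tilt [0.001 0.001 1.   ] q [ 0.48  0.13  2.27 -1.2   0.17 -0.14] F [-5.1  0.6 -6.2] T [ 0.008  1.495 -0.034] t 10.15
face-frame TCP-FC [ 0.4 -0.5 76.1] toolx angle 3.0925 tilt [0.001 0.001 1.   ] q [ 0.48  0.13  2.27 -1.2   0.17 -0.14] F [-5.   0.2 -5.4] T [ 0.091  1.529 -0.047] t 10.2333
```

```bash
python3 -m handwheel '0 0 0 -.5 0 3 0;0 0 0 0 0 2 0;0 0 0 0 0 0 0;0 0 0 0 0 0 0';python3 -c "from h import *;where()"
python3 -m handwheel '0 0 0 0 0 1.5 0;0 0 0 0 0 1.5 0;0 0 0 0 0 0 0;0 0 0 0 0 0 0';python3 -c "from h import *;where()"
```

```text
clock: 10.65
eef_pos: [525.8, 219.7, 204.3]
tcp_rot: [3.102, 0.695, -2.969]
contact_force: [-0.3, 0.5, -8.4]
opening: 0.29
grasp_force: 111.9
face-frame TCP-FC [ 0.5 -0.6 70.7] toolx angle 3.0928 tilt [0.002 0.001 1.   ] q [ 0.48  0.14  2.26 -1.25  0.17 -0.09] F [-5.5  0.6 -6.3] T [ 0.06   1.536 -0.114] t 10.65
clock: 10.98
eef_pos: [527.8, 220.2, 202.0]
tcp_rot: [3.102, 0.695, -2.969]
contact_force: [-1.1, -0.7, -8.8]
opening: 0.29
grasp_force: 111.9
face-frame TCP-FC [ 0.5 -0.6 67.7] toolx angle 3.0928 tilt [0.002 0.001 1.   ] q [ 0.48  0.15  2.26 -1.28  0.16 -0.06] F [-6.6 -0.5 -6. ] T [ 0.051  1.563 -0.067] t 10.9833
```

```bash
python3 -m handwheel '0 .006 0 0 0 1.5 0;0 .004 0 0 0 1.5 0;0 0 0 0 0 0 0;0 0 0 0 0 0 0';python3 -c "from h import *;where()"
python3 -m handwheel '0 .004 0 0 0 1.5 0;0 0 0 0 0 1 0;0 0 0 0 0 0 0;0 0 0 0 0 0 0';python3 -c "from h import *;where()"
```

```text
clock: 11.32
eef_pos: [529.7, 220.6, 199.8]
tcp_rot: [3.102, 0.686, -2.969]
contact_force: [0.0, 0.3, -7.2]
opening: 0.291
grasp_force: 111.9
face-frame TCP-FC [ 0.5 -0.7 64.7] toolx angle 3.0926 tilt [0.011 0.001 1.   ] q [ 0.48  0.16  2.26 -1.21  0.16 -0.13] F [-4.6  0.2 -5.6] T [ 0.056  1.459 -0.037] t 11.3167
clock: 11.65
eef_pos: [531.1, 221.0, 197.9]
tcp_rot: [3.102, 0.682, -2.968]
contact_force: [-0.1, 0.4, -8.9]
opening: 0.291
grasp_force: 112.0
face-frame TCP-FC [ 0.4 -0.6 62.3] toolx angle 3.0928 tilt [0.015 0.    1.   ] q [ 0.48  0.16  2.25 -1.2   0.16 -0.14] F [-5.7  0.5 -6.8] T [ 0.06   1.525 -0.055] t 11.65
```

```bash
python3 -m handwheel '0 .003 0 0 0 2 0;0 0 0 0 0 1.5 0;0 0 0 0 0 0 0;0 0 0 0 0 0 0' 80;python3 -c "from h import *;where()"
python3 -m handwheel '0 .003 0 0 0 1.5 0;0 0 0 0 0 1 0;0 0 0 0 0 0 0;0 0 0 0 0 0 0';python3 -c "from h import *;where()"
```

```text
clock: 11.98
eef_pos: [533.4, 221.5, 195.1]
tcp_rot: [3.102, 0.679, -2.968]
contact_force: [1.0, -0.3, -8.2]
opening: 0.284
grasp_force: 112.0
face-frame TCP-FC [ 0.4 -0.6 58.6] toolx angle 3.0928 tilt [0.019 0.    1.   ] q [ 0.47  0.17  2.25 -1.2   0.16 -0.14] F [-4.6 -0.6 -6.9] T [ 0.007  1.558 -0.078] t 11.9833
clock: 12.32
eef_pos: [534.9, 221.9, 193.2]
tcp_rot: [3.102, 0.676, -2.968]
contact_force: [0.8, 0.4, -8.2]
opening: 0.289
grasp_force: 112.0
face-frame TCP-FC [ 0.4 -0.6 56.2] toolx angle 3.0927 tilt [0.022 0.    1.   ] q [ 0.47  0.18  2.24 -1.2   0.16 -0.14] F [-4.6  0.2 -6.8] T [ 0.041  1.455 -0.045] t 12.3167
```

```bash
python3 -m handwheel '0 0 0 0 0 1.5 0;0 0 0 0 0 1 0;0 0 0 0 0 0 0;0 0 0 0 0 0 0';python3 -c "from h import *;where()"
python3 -m handwheel '0 0 0 0 0 1 0;0 0 0 0 0 0 0;0 0 0 0 0 0 0';python3 -c "from h import *;where()"
python3 -m handwheel '0 0 0 0 0 1 0;0 0 0 0 0 0 0;0 0 0 0 0 0 0';python3 -c "from h import *;where()"
```

```text
clock: 12.65
eef_pos: [536.1, 222.2, 191.4]
tcp_rot: [3.102, 0.676, -2.968]
contact_force: [-6.2, -1.6, -1.9]
opening: 0.284
grasp_force: 113.5
face-frame TCP-FC [ 0.2 -0.6 54. ] toolx angle 3.0928 tilt [ 0.021 -0.     1.   ] q [ 0.47  0.18  2.24 -1.23  0.16 -0.11] F [-6.1 -0.1  2.7] T [ 0.059  1.338 -0.08 ] t 12.65
clock: 12.9
eef_pos: [536.1, 222.2, 190.9]
tcp_rot: [3.102, 0.676, -2.968]
contact_force: [-17.4, -4.1, 7.6]
opening: 0.289
grasp_force: 115.4
face-frame TCP-FC [-0.1 -0.6 53.6] toolx angle 3.093 tilt [ 0.021 -0.     1.   ] q [ 0.47  0.18  2.24 -1.24  0.15 -0.1 ] F [-8.8  0.1 17.4] T [ 0.017  1.146 -0.029] t 12.9
clock: 13.15
eef_pos: [536.1, 222.3, 190.3]
tcp_rot: [3.102, 0.676, -2.968]
contact_force: [-29.5, -6.2, 18.3]
opening: 0.288
grasp_force: 117.4
face-frame TCP-FC [-0.5 -0.6 53.2] toolx angle 3.0931 tilt [ 0.021 -0.001  1.   ] q [ 0.47  0.18  2.24 -1.25  0.15 -0.09] F [-11.4   0.8  33.4] T [-0.029  0.95  -0.069] t 13.15
```

```bash
python3 -m handwheel '0 0 0 0 0 -1 0;0 0 0 0 0 0 0;0 0 0 0 0 0 0' 25;python3 -c "from h import *;where()"
python3 -m handwheel '0 0 0 0 0 0 0;0 0 0 0 0 0 0;0 0 0 0 0 0 0' 25;python3 -c "from h import *;where()"
```

```text
clock: 13.4
eef_pos: [536.1, 222.2, 190.8]
tcp_rot: [3.102, 0.676, -2.968]
contact_force: [-17.4, -4.4, 6.8]
opening: 0.29
grasp_force: 114.4
face-frame TCP-FC [-0.1 -0.6 53.6] toolx angle 3.0929 tilt [ 0.021 -0.     1.   ] q [ 0.47  0.18  2.24 -1.24  0.15 -0.1 ] F [-9.3 -0.2 16.8] T [ 0.032  1.21  -0.034] t 13.4
clock: 13.65
eef_pos: [536.1, 222.3, 190.9]
tcp_rot: [3.102, 0.676, -2.968]
contact_force: [-17.6, -4.5, 6.9]
opening: 0.293
grasp_force: 114.4
face-frame TCP-FC [-0.1 -0.6 53.6] toolx angle 3.0929 tilt [ 0.021 -0.     1.   ] q [ 0.47  0.18  2.24 -1.24  0.15 -0.1 ] F [-9.5 -0.3 16.9] T [-0.006  1.135 -0.098] t 13.65
```

```bash
python3 -m handwheel '0 0 0 0 0 0 .33;0 0 0 0 0 0 .33;0 0 0 0 0 0 .33;0 0 0 0 0 0 .33' 60;python3 -c "from h import *;where()"
python3 -m handwheel '0 0 0 0 0 0 0;0 0 0 0 0 0 0;0 0 0 0 0 0 0' 60;python3 -c "from h import *;where()"
```

```text
clock: 13.98
eef_pos: [537.8, 222.9, 191.4]
tcp_rot: [3.102, 0.677, -2.968]
contact_force: [0.6, -0.1, -0.6]
opening: 0.327
grasp_force: 0.0
face-frame TCP-FC [ 1.6 -0.4 52.9] toolx angle 3.0926 tilt [ 0.02 -0.    1.  ] q [ 0.47  0.18  2.24 -1.24  0.15 -0.1 ] F [ 0.  -0.2 -0.8] T [-0.001  0.328  0.019] t 13.9833
clock: 14.23
eef_pos: [537.7, 222.7, 191.4]
tcp_rot: [3.102, 0.677, -2.969]
contact_force: [-2.5, -1.1, 5.3]
opening: 0.3
grasp_force: 58.6
face-frame TCP-FC [ 1.5 -0.5 53. ] toolx angle 3.0925 tilt [ 0.02 -0.    1.  ] q [ 0.47  0.18  2.24 -1.24  0.15 -0.1 ] F [ 1.3 -0.5  5.8] T [-0.13   0.181  0.034] t 14.2333
```

```bash
cat > t.py <<'E'
from h import *
p,q=tool();F=face();s=r.sense();R=F.T@q.as_matrix();f=F.T@s["contact_force"];T=q.inv().apply(s["wrist_torque"]);ph=np.arctan2(R[1,0],R[0,0])
open("log.txt","a").write(f"{s['clock']:.3f} {ph:.4f} {T[2]:.4f}\n")
print(f"{s['clock']:.2f} phi {ph:.3f} Tz {T[2]:.3f} F {f.round(1)} TCP {(F.T@(p-FC)).round(1)} q4-6 {s['qpos'][3:].round(2)} op {s['opening']:.3f}")
E
python3 t.py
M='python3 -m handwheel'
python3 -m handwheel '0 0 .03 .01 -.05 0 0;0 0 .06 .02 -.1 0 0' >/dev/null;python3 t.py
python3 -m handwheel '0 0 .06 .02 -.1 0 0;0 0 .06 .02 -.1 0 0;0 0 .06 .02 -.1 0 0' >/dev/null;python3 t.py
python3 -m handwheel '0 0 .06 .02 -.1 0 0;0 0 .06 .02 -.1 0 0;0 0 .06 .02 -.1 0 0' >/dev/null;python3 t.py
```

```text
14.23 phi 3.093 Tz -0.031 F [ 1.3 -0.5  5.8] TCP [ 1.5 -0.5 53. ] q4-6 [-1.24  0.15 -0.1 ] op 0.300
14.40 phi 3.002 Tz -0.026 F [ 1.7 -1.6  5.6] TCP [ 1.5 -0.7 53. ] q4-6 [-1.24  0.15 -0.01] op 0.296
14.65 phi 2.820 Tz -0.013 F [ 2.3 -3.2  8. ] TCP [ 1.5 -1.  53. ] q4-6 [-1.24  0.15  0.17] op 0.299
14.90 phi 2.639 Tz -0.028 F [ 1.4 -4.1  9. ] TCP [ 1.5 -1.3 53.1] q4-6 [-1.24  0.15  0.35] op 0.292
```

```bash

python3 -m handwheel '0 0 .06 .02 -.1 0 0;0 0 .06 .02 -.1 0 0;0 0 .06 .02 -.1 0 0' >/dev/null;python3 t.py
python3 -m handwheel '0 0 .06 .02 -.1 0 0;0 0 .06 .02 -.1 0 0;0 0 .06 .02 -.1 0 0' >/dev/null;python3 t.py
python3 -m handwheel '0 0 .06 .02 -.1 0 0;0 0 .06 .02 -.1 0 0;0 0 .06 .02 -.1 0 0' >/dev/null;python3 t.py
python3 -m handwheel '0 0 .06 .02 -.1 0 0;0 0 .06 .02 -.1 0 0;0 0 .06 .02 -.1 0 0' >/dev/null;python3 t.py
```

```text
15.15 phi 2.459 Tz 0.026 F [ 2.2 -4.3 10.4] TCP [ 1.5 -1.5 53.2] q4-6 [-1.24  0.15  0.53] op 0.296
15.40 phi 2.279 Tz 0.020 F [ 2.  -5.3 11.8] TCP [ 1.4 -1.8 53.3] q4-6 [-1.25  0.15  0.72] op 0.296
15.65 phi 2.099 Tz 0.079 F [ 2.9 -5.5 12.9] TCP [ 1.3 -2.  53.3] q4-6 [-1.25  0.15  0.9 ] op 0.297
15.90 phi 1.919 Tz 0.017 F [ 2.3 -6.  14.4] TCP [ 1.1 -2.3 53.4] q4-6 [-1.26  0.15  1.08] op 0.299
```

```bash

python3 -m handwheel '0 0 .06 .02 -.08 0 0;0 0 .06 .02 -.08 -.1 0;0 0 .06 .02 -.08 -.1 0' >/dev/null;python3 t.py
python3 -m handwheel '0 0 .06 .02 -.08 0 0;0 0 .06 .02 -.08 -.1 0;0 0 .06 .02 -.08 -.1 0' >/dev/null;python3 t.py
python3 -m handwheel '0 0 .06 .02 -.08 0 0;0 0 .06 .02 -.08 -.1 0;0 0 .06 .02 -.08 -.1 0' >/dev/null;python3 t.py
python3 -m handwheel '0 0 .06 .02 -.08 0 0;0 0 .06 .02 -.08 -.1 0;0 0 .06 .02 -.08 -.1 0' >/dev/null;python3 t.py
python3 -m handwheel '0 0 .06 .02 -.08 0 0;0 0 .06 .02 -.08 0 0;0 0 .06 .02 -.08 0 0' >/dev/null;python3 t.py
```

```text
16.15 phi 1.739 Tz 0.067 F [ 3.3 -5.9 10.5] TCP [ 0.8 -2.4 53.5] q4-6 [-1.26  0.15  1.27] op 0.296
16.40 phi 1.559 Tz 0.066 F [ 2.6 -4.7  8.2] TCP [ 0.4 -2.5 53.6] q4-6 [-1.26  0.15  1.45] op 0.298
16.65 phi 1.379 Tz 0.096 F [ 2.7 -5.3  5.6] TCP [-0.  -2.4 53.8] q4-6 [-1.26  0.15  1.63] op 0.299
16.90 phi 1.199 Tz 0.044 F [ 1.7 -4.5  3.2] TCP [-0.4 -2.3 53.9] q4-6 [-1.26  0.15  1.81] op 0.296
17.15 phi 1.019 Tz 0.028 F [ 1.1 -5.3  6.3] TCP [-0.7 -2.2 53.9] q4-6 [-1.26  0.15  1.99] op 0.298
```

```bash

python3 -m handwheel '0 0 .06 .02 -.08 0 0;0 0 .06 .02 -.08 0 0;0 0 .06 .02 -.08 0 0' >/dev/null;python3 t.py
python3 -m handwheel '0 0 .06 .02 -.08 0 0;0 0 .06 .02 -.08 0 0;0 0 .06 .02 -.08 0 0' >/dev/null;python3 t.py
python3 -m handwheel '0 0 .06 .02 -.08 0 0;0 0 .06 .02 -.08 0 0;0 0 .06 .02 -.08 0 0' >/dev/null;python3 t.py
python3 -m handwheel '0 0 .06 .02 -.08 0 0;0 0 .06 .02 -.08 0 0;0 0 .06 .02 -.08 0 0' >/dev/null;python3 t.py
python3 -m handwheel '0 0 .06 .02 -.08 0 0;0 0 .06 .02 -.08 0 0;0 0 .06 .02 -.08 0 0' >/dev/null;python3 t.py
```

```text
17.40 phi 0.839 Tz -0.091 F [ 0.3 -5.5  3.7] TCP [-1.  -2.  53.9] q4-6 [-1.26  0.15  2.18] op 0.300
17.65 phi 0.659 Tz -0.013 F [ 1.2 -4.3  6.5] TCP [-1.3 -1.8 53.8] q4-6 [-1.27  0.15  2.36] op 0.293
17.90 phi 0.480 Tz -0.027 F [ 1.1 -4.1  4.9] TCP [-1.4 -1.5 53.8] q4-6 [-1.27  0.16  2.54] op 0.297
18.15 phi 0.300 Tz -0.047 F [ 0.3 -2.5  3. ] TCP [-1.8 -1.2 53.7] q4-6 [-1.27  0.16  2.72] op 0.299
18.40 phi 0.120 Tz -0.150 F [ 0.4 -3.   3.1] TCP [-1.8 -0.9 53.7] q4-6 [-1.27  0.16  2.9 ] op 0.299
```

```bash
exec 3>&1 >/dev/null
python3 -m handwheel '0 0 -.06 -.02 .08 0 0;0 0 -.06 -.02 .08 0 0';python3 t.py
python3 -m handwheel '0 0 -.06 -.02 .08 0 0;0 0 -.06 -.02 .08 0 0';python3 t.py
python3 -m handwheel '0 0 -.06 -.02 .08 0 0;0 0 -.06 -.02 .08 0 0';python3 t.py
python3 -m handwheel '0 0 -.06 -.02 .08 0 0;0 0 -.06 -.02 .08 0 0';python3 t.py
python3 -m handwheel '0 0 -.06 -.02 .08 0 0;0 0 -.06 -.02 .08 0 0';python3 t.py
python3 -m handwheel '0 0 -.06 -.02 .08 0 0;0 0 -.06 -.02 .08 0 0';python3 t.py
python3 -m handwheel '0 0 -.06 -.02 .08 0 0;0 0 -.06 -.02 .08 0 0';python3 t.py
python3 -m handwheel '0 0 -.06 -.02 .08 0 0;0 0 -.06 -.02 .08 0 0';python3 t.py
python3 -m handwheel '0 0 -.06 -.02 .08 0 0;0 0 -.06 -.02 .08 0 0';python3 t.py
python3 -m handwheel '0 0 -.06 -.02 .08 0 0;0 0 -.06 -.02 .08 0 0';python3 t.py >&3
python3 -m handwheel '0 0 .06 .02 -.08 0 0;0 0 .06 .02 -.08 0 0';python3 t.py
python3 -m handwheel '0 0 .06 .02 -.08 0 0;0 0 .06 .02 -.08 0 0';python3 t.py
python3 -m handwheel '0 0 .06 .02 -.08 0 0;0 0 .06 .02 -.08 0 0';python3 t.py
python3 -m handwheel '0 0 .06 .02 -.08 0 0;0 0 .06 .02 -.08 0 0';python3 t.py
python3 -m handwheel '0 0 .06 .02 -.08 0 0;0 0 .06 .02 -.08 0 0';python3 t.py
python3 -m handwheel '0 0 .06 .02 -.08 0 0;0 0 .06 .02 -.08 0 0';python3 t.py
python3 -m handwheel '0 0 .06 .02 -.08 0 0;0 0 .06 .02 -.08 0 0';python3 t.py
python3 -m handwheel '0 0 .06 .02 -.08 0 0;0 0 .06 .02 -.08 0 0';python3 t.py
python3 -m handwheel '0 0 .06 .02 -.08 0 0;0 0 .06 .02 -.08 0 0';python3 t.py
python3 -m handwheel '0 0 .06 .02 -.08 0 0;0 0 .06 .02 -.08 0 0';python3 t.py >&3
exec >&3; cat > fit.py <<'E'
import numpy as np
from scipy.optimize import least_squares
d=np.loadtxt("log.txt")[1:];ph,T=d[:,1],d[:,2];sg=-np.sign(np.diff(np.r_[3.093,ph]))
f=lambda k:k[0]*np.sin(ph-k[1])-k[2]*sg+k[3]-T
for fixed in(0,1):
    g=(lambda k:f([.19,k[0],.09,k[1]])) if fixed else f
    o=least_squares(g,[.1,0] if fixed else [.19,.1,.09,0]);J=np.linalg.inv(o.jac.T@o.jac)*2*o.cost/(len(T)-len(o.x));print(o.x.round(3),np.sqrt(np.diag(J)).round(3))
E
python3 fit.py; tail -22 log.txt
```

```text
20.07 phi 1.325 Tz 0.298 F [ 0.5 -6.1  4.3] TCP [-0.9 -2.8 53.7] q4-6 [-1.26  0.15  1.68] op 0.297
21.73 phi 0.120 Tz -0.118 F [-0.4 -1.4  1.2] TCP [-2.1 -0.7 53.6] q4-6 [-1.27  0.15  2.9 ] op 0.298
[ 0.181  0.177  0.111 -0.001] [0.019 0.059 0.006 0.016]
[ 0.117 -0.022] [0.052 0.007]
18.150 0.2998 -0.0469
18.400 0.1198 -0.1501
18.567 0.2445 0.0973
18.733 0.3651 0.1169
18.900 0.4850 0.1966
19.067 0.6049 0.1678
19.233 0.7248 0.1928
19.400 0.8448 0.2923
19.567 0.9647 0.2341
19.733 1.0847 0.2197
19.900 1.2046 0.2554
20.067 1.3245 0.2978
20.233 1.2000 0.0414
20.400 1.0793 0.0447
20.567 0.9593 0.0308
20.733 0.8394 -0.0426
20.900 0.7195 0.0052
21.067 0.5996 -0.0336
21.233 0.4797 -0.0211
21.400 0.3598 -0.0962
21.567 0.2399 -0.1354
21.733 0.1199 -0.1184
```

```bash
exec 3>&1 >/dev/null
python3 -m handwheel '0 0 -.09 -.03 .12 0 0;0 0 -.09 -.03 .12 0 0';python3 t.py
python3 -m handwheel '0 0 -.09 -.03 .12 0 0;0 0 -.09 -.03 .12 0 0';python3 t.py
python3 -m handwheel '0 0 -.09 -.03 .12 0 0;0 0 -.09 -.03 .12 0 0;0 0 -.09 -.03 .12 0 0';python3 t.py
python3 -m handwheel '0 0 -.09 -.03 .12 0 0;0 0 -.09 -.03 .12 0 0;0 0 -.09 -.03 .12 0 0';python3 t.py
python3 -m handwheel '0 0 -.09 -.03 .12 0 0;0 0 -.09 -.03 .12 0 0;0 0 -.09 -.03 .12 0 0';python3 t.py >&3
python3 -m handwheel '0 0 -.09 -.03 .12 0 0;0 0 -.09 -.03 .12 0 0;0 0 -.09 -.03 .12 0 0';python3 t.py
python3 -m handwheel '0 0 -.09 -.03 .12 0 0;0 0 -.09 -.03 .12 0 0;0 0 -.09 -.03 .12 0 0';python3 t.py
python3 -m handwheel '0 0 -.09 -.03 .12 0 0;0 0 -.09 -.03 .12 0 0;0 0 -.09 -.03 .12 0 0';python3 t.py
python3 -m handwheel '0 0 -.06 -.02 .08 0 0;0 0 -.06 -.02 .08 0 0';python3 t.py
python3 -m handwheel '0 0 -.06 -.02 .08 0 0;0 0 -.06 -.02 .08 0 0';python3 t.py
python3 -m handwheel '0 0 -.06 -.02 .08 0 0;0 0 -.06 -.02 .08 0 0';python3 t.py >&3
python3 -m handwheel '0 0 .06 .02 -.08 0 0;0 0 .06 .02 -.08 0 0';python3 t.py
python3 -m handwheel '0 0 .06 .02 -.08 0 0;0 0 .06 .02 -.08 0 0';python3 t.py
python3 -m handwheel '0 0 .06 .02 -.08 0 0;0 0 .06 .02 -.08 0 0';python3 t.py
python3 -m handwheel '0 0 .09 .03 -.12 0 0;0 0 .09 .03 -.12 0 0;0 0 .09 .03 -.12 0 0';python3 t.py
python3 -m handwheel '0 0 .09 .03 -.12 0 0;0 0 .09 .03 -.12 0 0;0 0 .09 .03 -.12 0 0';python3 t.py
python3 -m handwheel '0 0 .09 .03 -.12 0 0;0 0 .09 .03 -.12 0 0;0 0 .09 .03 -.12 0 0';python3 t.py >&3
python3 -m handwheel '0 0 .09 .03 -.12 0 0;0 0 .09 .03 -.12 0 0;0 0 .09 .03 -.12 0 0';python3 t.py
python3 -m handwheel '0 0 .09 .03 -.12 0 0;0 0 .09 .03 -.12 0 0;0 0 .09 .03 -.12 0 0';python3 t.py
python3 -m handwheel '0 0 .09 .03 -.12 0 0;0 0 .09 .03 -.12 0 0;0 0 .09 .03 -.12 0 0';python3 t.py
python3 -m handwheel '0 0 .09 .03 -.12 0 0;0 0 .09 .03 -.12 0 0';python3 t.py
python3 -m handwheel '0 0 .09 .03 -.12 0 0;0 0 .09 .03 -.12 0 0';python3 t.py >&3
exec >&3; python3 fit.py
```

```text
22.82 phi 1.296 Tz 0.260 F [ 0.9 -7.3  4.2] TCP [-1.5 -3.2 53.7] q4-6 [-1.26  0.15  1.71] op 0.296
24.07 phi 2.464 Tz 0.231 F [ 3.9 -5.9  1.4] TCP [ 1.3 -3.1 53.7] q4-6 [-1.24  0.16  0.52] op 0.296
25.32 phi 1.288 Tz 0.079 F [ 2.1 -5.4 -2.1] TCP [-0.9 -2.9 53.6] q4-6 [-1.26  0.15  1.72] op 0.298
26.40 phi 0.119 Tz -0.151 F [-0.9 -0.4 -1.2] TCP [-2.3 -0.7 53.6] q4-6 [-1.27  0.15  2.9 ] op 0.298
[ 0.195  0.154  0.11  -0.006] [0.016 0.042 0.004 0.013]
[ 0.15  -0.009] [0.041 0.006]
```

```bash
python3 -m handwheel '0 0 -.03 0 .04 0 0;0 0 0 0 0 0 0;0 0 0 0 0 0 0'>/dev/null;python3 t.py
python3 -m handwheel '0 0 0 0 0 0 .33;0 0 0 0 0 0 .33;0 0 0 0 0 0 .33;0 0 0 0 0 0 .33' 60 >/dev/null;python3 t.py
python3 -m handwheel '0 0 0 0 0 0 0;0 0 0 0 0 0 0;0 0 0 0 0 0 0;0 0 0 0 0 0 0' 60 >/dev/null;python3 t.py
python3 - <<'E'
from h import *
pt,ps=cams.camera_params("top"),cams.camera_params("scene")
F=face()
for n,p in(("top",pt),("scene",ps)):
    I=np.ascontiguousarray(cams.grab_frame(n)[:,:,::-1]);cv2.imwrite(f"pics/{n}9.png",I)
    print(n,proj(p,FC+12*F[:,2]).round(1))
S=cv2.imread("pics/scene9.png");T=cv2.imread("pics/top9.png")
c=lambda I,x,y:cv2.resize(I[y:y+80,x:x+100],None,fx=4,fy=4,interpolation=cv2.INTER_CUBIC)
cv2.imwrite("pics/c9.png",np.hstack([c(S,298,130),c(T,145,160)]))
E
```

```text
26.65 phi 0.153 Tz 0.018 F [-1.8 -0.2  0.9] TCP [-2.6 -0.8 53.6] q4-6 [-1.27  0.15  2.87] op 0.295
26.98 phi 0.153 Tz -0.021 F [ 0.2 -0.2  0.4] TCP [-2.6 -0.6 53.6] q4-6 [-1.27  0.15  2.87] op 0.329
27.32 phi 0.153 Tz 0.068 F [ 0.9 -1.2  3. ] TCP [-2.5 -0.8 53.7] q4-6 [-1.27  0.15  2.87] op 0.300
top [192.3 202.9]
scene [345.6 171.9]
```

View pics/c9.png

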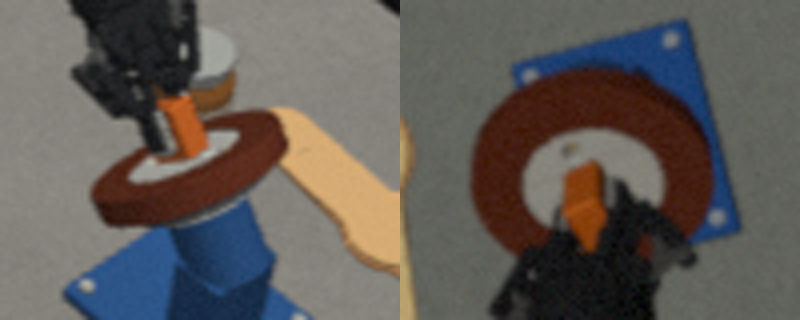

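The wheel sits flush on the faceplate (scene crop: no gap under the ring), a brass pin is visible inside the upper hole, and the block is still gripped. I add a slight settling push, then hand in.

```bash
python3 -m handwheel '0 0 0 0 0 .3 0;0 0 0 0 0 0 0;0 0 0 0 0 0 0;0 0 0 0 0 0 0;0 0 0 0 0 0 0' >/dev/null;python3 t.py
python3 -m handwheel '0 0 0 0 0 0 0;0 0 0 0 0 0 0;0 0 0 0 0 0 0' >/dev/null;python3 t.py; python3 -c "
from rig import r
print(r.sense()['qvel'].round(4));print(r.sign_off())"
```

```text
27.83 phi 0.153 Tz 0.040 F [ 1.9 -1.3  9. ] TCP [-2.4 -0.8 53.6] q4-6 [-1.27  0.15  2.87] op 0.297
28.08 phi 0.153 Tz 0.085 F [ 2.5 -1.2  8.4] TCP [-2.5 -0.8 53.6] q4-6 [-1.27  0.15  2.87] op 0.294
[ 0.0001  0.002  -0.0004 -0.0004 -0.0005  0.0008]
the job is handed in; nothing more can be done
None
```

I handed the job in at 28 s: the wheel is seated on both pins, was turned about 170° by its block, and is held still and gripped with the heavy side down the slope to within about 3° by the torque fit. It looks flush in the last crop; I eased the grip open for under half a second just after seating and again at the final angle so it could settle.

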